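Beads away, ring tray opened

TASK

Pour all five beads from the orange cup into the clear jewellery box and stand the empty cup upright on the shelf again; then lower the ring tray, with its green outer lid still nested on it, onto the box until it sits fully home, and let go of it. Then take the brass knob and lift the outer lid alone, leaving the ring tray seated on the box, and finish while still holding the outer lid level and still, about 10 cm clear above the tray. Keep the two lids together until the tray is on the box, do not drop them, and leave the other things on the shelf where they are.

Things in the scene. Friction and masses are not known exactly. Their poses are not given: they have to be found in the camera images.
- jewel_box: open clear acrylic box, loose, 0.8 kg, 116 (own x) by 60 (own y) by 60 mm high, walls 5 mm, floor 12 mm: mouth 106 by 50 mm, flat rim 60 mm above the shelf; grey felt floor, small brass stud on its -x end. Origin: centre of its underside, z up.
- ring_tray: inner lid, dark wood, 160 g; origin: centre of its plug's underside, z up. Plug 101 (x) by 45 (y), z 0 to 8 mm, fits the box mouth with 2.5 mm play, long sides aligned, either way round; home, origin 52 mm above the box's. Tray body 124 by 68, z 8 to 28 mm, upright outer sides (grip across y, clear of outer lid), 5 mm walls, overhangs box 4 mm. Starts on the shelf, outer lid in it.
- outer_lid: green lid, loose, 110 g, nested in the tray; origin: centre of its lip's underside, z up. Lip 110 (x) by 55 (y), z 0 to 5 mm, in the tray with about 1.5 mm play; plate 120 by 63, z 5 to 9 mm, on the tray walls; brass bar knob at its centre, 34 along x, 14 across y, z 9 to 33 mm. Nested, origin 23 mm above the tray's, axes alike. Nothing locks it to the tray.
- cup: orange plastic cup, loose, 120 g, no handle, 66 mm high, wall 3 mm, floor 5 mm, straight-sided: outer diameter 58 mm from foot to rim. Origin: centre of its underside, z along its axis to the mouth. Starts upright on the shelf with the five beads on its floor.
- bead0_center (a point): centre of bead 1 of 5, a round hard plastic bead 16 mm in diameter, 12 g, polished (friction about 0.25), red; starts in the cup, rolls freely
- bead1_center (a point): centre of bead 2 of 5, a round hard plastic bead 16 mm in diameter, 12 g, polished (friction about 0.25), yellow; starts in the cup, rolls freely
- bead2_center (a point): centre of bead 3 of 5, a round hard plastic bead 16 mm in diameter, 12 g, polished (friction about 0.25), blue; starts in the cup, rolls freely
- bead3_center (a point): centre of bead 4 of 5, a round hard plastic bead 16 mm in diameter, 12 g, polished (friction about 0.25), red; starts in the cup, rolls freely
- bead4_center (a point): centre of bead 5 of 5, a round hard plastic bead 16 mm in diameter, 12 g, polished (friction about 0.25), yellow; starts in the cup, rolls freely
- sun_case: bystander: black plastic sunglasses case, loose, 160 (own x) by 64 by 54 mm high; origin centre of its underside
- hanger_a: bystander: pale wooden hanger lying flat, loose, 420 mm long (own x) by about 170 mm with its wire hook at +y, 12 mm thick; origin in its middle on the shelf
- hanger_b: bystander: second pale wooden hanger, same as the first
- shoehorn: bystander: stainless shoehorn lying flat, loose, 290 mm long (own x), up to 40 mm wide, 3 mm thick; origin in its middle on the shelf
- dish: bystander: small blue ceramic dish, 92 mm in diameter, 22 mm high, with three metal hair clips in it, loose; origin centre of its underside
Not all that is in view belongs to the job. What is shaped like the ring_tray but pink or purple is not meant.

How it is judged (in metres and radians):
On the way, in this order (a step that is already met when the one before it is completed fails the run):
1. all five beads are in the jewellery box (x of bead0_center in the frame of jewel_box between -0.055 and 0.055 m and y of bead0_center in the frame of jewel_box between -0.027 and 0.027 m and z of bead0_center in the frame of jewel_box between 0 and 0.054 m and x of bead1_center in the frame of jewel_box between -0.055 and 0.055 m and y of bead1_center in the frame of jewel_box between -0.027 and 0.027 m and z of bead1_center in the frame of jewel_box between 0 and 0.054 m and x of bead2_center in the frame of jewel_box between -0.055 and 0.055 m and y of bead2_center in the frame of jewel_box between -0.027 and 0.027 m and z of bead2_center in the frame of jewel_box between 0 and 0.054 m and x of bead3_center in the frame of jewel_box between -0.055 and 0.055 m and y of bead3_center in the frame of jewel_box between -0.027 and 0.027 m and z of bead3_center in the frame of jewel_box between 0 and 0.054 m and x of bead4_center in the frame of jewel_box between -0.055 and 0.055 m and y of bead4_center in the frame of jewel_box between -0.027 and 0.027 m and z of bead4_center in the frame of jewel_box between 0 and 0.054 m), for 0.2 s.
2. the cup stands upright on the shelf, let go (angle between cup's own z axis and vertical below 0.12 rad and height (world z) of cup between -0.004 and 0.006 m and contact force between the fingers and cup below 0.05 N), for 0.2 s.
3. the ring tray sits home on the box with the outer lid nested on it, let go (z of ring_tray in the frame of jewel_box between 0.048 and 0.0545 m and horizontal distance between ring_tray and jewel_box below 0.006 m and angle between the x axis of ring_tray and the x axis of jewel_box, either way round below 0.12 rad and angle between the z axis of ring_tray and the z axis of jewel_box, either way round below 0.04 rad and z of outer_lid in the frame of ring_tray below 0.026 m and distance between outer_lid and ring_tray below 0.028 m and contact force between the fingers and ring_tray below 0.05 N), for 0.2 s.
At the end, for the whole second after the job is handed in: Five beads in the box; cup upright on the shelf; ring tray home in the box mouth (within 6 mm, 0.12 rad), untouched; fingers hold the outer lid level (0.2 rad), still, 50 to 200 mm clear above its nested place, within 60 mm sideways, touching neither tray nor box (all of step 1 and z of ring_tray in the frame of jewel_box between 0.048 and 0.0545 m and horizontal distance between ring_tray and jewel_box below 0.006 m and angle between the x axis of ring_tray and the x axis of jewel_box, either way round below 0.12 rad and angle between the z axis of ring_tray and the z axis of jewel_box, either way round below 0.04 rad and angle between cup's own z axis and vertical below 0.12 rad and height (world z) of cup between -0.004 and 0.006 m and angle between jewel_box's own z axis and vertical below 0.05 rad and height (world z) of jewel_box below 0.006 m and contact force between the fingers and outer_lid above 1.5 N and z of outer_lid in the frame of ring_tray between 0.073 and 0.223 m and horizontal distance between outer_lid and ring_tray below 0.06 m and angle between outer_lid's own z axis and vertical below 0.2 rad and linear speed of outer_lid below 0.03 m/s and linear speed of ring_tray below 0.02 m/s and contact force between each of outer_lid, the arm, the fingers and ring_tray below 0.05 N and contact force between each of outer_lid, the arm and jewel_box below 0.05 N); the arm keeps its last pose, push and grip.
It fails at once if the outer lid comes off the ring tray (12 mm up or 25 mm sideways) while the tray is not seated on the box ((z of outer_lid in the frame of ring_tray above 0.035 m or x of outer_lid in the frame of ring_tray above 0.025 m or x of outer_lid in the frame of ring_tray below -0.025 m or y of outer_lid in the frame of ring_tray above 0.025 m or y of outer_lid in the frame of ring_tray below -0.025 m) and not (z of ring_tray in the frame of jewel_box between 0.048 and 0.0545 m and horizontal distance between ring_tray and jewel_box below 0.006 m and angle between the x axis of ring_tray and the x axis of jewel_box, either way round below 0.12 rad and angle between the z axis of ring_tray and the z axis of jewel_box, either way round below 0.04 rad)).
It fails at once if the lids are dropped (ring tray faster than 0.5 m/s with the fingers off it) (linear speed of ring_tray above 0.5 m/s and contact force between the fingers and ring_tray below 0.05 N).
It fails at once if the sunglasses case, a hanger, the shoehorn or the dish of clips is moved more than 30 mm (distance of any of sun_case, hanger_a, hanger_b, shoehorn, dish from where it was at the start of the episode above 0.03 m).
It also fails if it takes over 72 s, if anything falls off the work surface, if the arm or the gripper's body presses on something with over 40 N, if the wrist force passes 120 N, or if a joint passes its speed limit or range.

ROBOT

A 6-joint arm with a two-finger parallel gripper is mounted at the origin on the work surface. World frame = base frame: x ahead of the robot, y to its left, z up, the work surface at z = 0. Lengths are in m, angles in degrees, forces in N, time in s.
With the tool pointing down it reaches from about 0.25 to 0.725 m from the base axis. Payload 9.7 kg.
Tool frame: the origin (TCP) lies midway between the tips of the shut fingers; the grasp point (between the pads) lies 19 mm behind it; z points along the fingers, y is the line along which they close (so a half turn about z gives the same grasp; the last joint's range is limited). The gripper opens to 85 mm and grips with 20 to 120 N. Pads are 22 mm wide; open, the fingers measure 114 mm over their backs; the gripper's body (76 mm by 85 mm) begins 54 mm behind the grasp point. The pads swing forward as they close: fully open they stand 13 mm farther back than shut.
Start: joints at [-76.948, 4.979, 10.078, 95.1, 0, 90], TCP at [0.124, -0.536, 0.2] pointing down, gripper open.
Joint ranges: [-179.16, 179.16], [-48.56, 103.87], [-65.8, 70.77], [-126.05, 130.52], [-82.76, 87.17], [-180, 180]. Speed limits (degrees/s): [127.2, 127.2, 147.25, 180, 180, 180].

INTERFACE

Orientations are given as [roll, pitch, yaw] about the fixed x, y, z axes, in that order (R = Rz(yaw) Ry(pitch) Rx(roll)).
In Python, from workcell import * gives the robot as it stands.
- The arm moves only by the tool servo_tool, never from a script. Its argument "moves" is a list of rows, each a list of 4 numbers: the shift along the world's x, y, z in cm, then the turn about the world's z in rad. A call has 1 to 20 rows; each row is the pose to reach, as a shift and turn from the pose commanded when the call began; what a row does not reach only later rows make up. A row lasts 1/12 s, in which the tool goes at most 41.7 mm and 7.16 degrees, less where a joint would pass 70% of its speed; a pose out of reach is approached as far as the arm can. A call with a gripper value outside its range is refused whole. "claw" is the closure, from 0 (fully open) to 1 (shut), set as the call begins (left out, the last holds). The fingers move at their own pace and stop on an object; "force" is the grip in N (left out, the last holds). Time passes only in rows, so rows that repeat a pose let the fingers close. It gives the time, the measured TCP pose, the force, the opening and the grip force at its end, in the units of the state.
- get_obs(): the state, without advancing time (a new reading comes with each control period).
- camera(name): name is "side" or "top" or "wrist"; returns the picture (400x640x3 uint8, red, green, blue); there is no depth.
- get_calibration(name): a dict with "fx", "fy", "cx", "cy" (pixels), "rvec" (rotation vector, rad) and "tvec" (3), from world to camera coordinates, as OpenCV has them; the wrist camera has in their place "tool_from_camera" (4x4, takes a point from camera to tool coordinates, whose origin is the TCP and whose axes are the flange's). Camera axes: x right, y down, z forward; pixel columns grow to the right and rows downward; lengths in m; the calibration is good to about 2 mm. A picture is of the moment at which its call begins: read the wrist's pose just before it. get_calibration takes no time and is no camera call.
- job_done(): hands the job in; it is judged then, once.
The state is a dict: "time": time; "q": joint angles; "qd": joint speeds; "joint_efforts": joint torques, N m; "ee_pos": TCP position; "tcp_rot": TCP orientation; "wrist_force": force on the tool from outside, world axes, zero at the start; "torque": the same for the moment, N m; "opening": finger opening in m; "grasp_force": force on a finger pad.
Only numpy, scipy, OpenCV 4.12 (cv2) and the standard library are available. Lean on these libraries where they do the work, as an engineer would, in place of code of your own. Each camera call takes 0.05 s, during which the arm holds its last target. There are 200 camera calls.

## Working session

There is one attempt and no reset: what is moved stays moved. The work goes in short steps, Python scripts to look and compute and a tool call to move; the robot and the scene stay as the last step left them, time stands still between calls to the robot, and variables do not carry over. Pictures are saved under pics/ and viewed, at most 10 in all, crops included, and the job is handed in when it is done.

Besides the shell and the picture viewer there is one more tool, called after "Request:" by a JSON object that holds its "op" and its "data", one argument or row to a line. servo_tool: Moves the arm, as the interface text tells. Its arguments: {"type":"object","properties":{"moves":{"type":"array","items":{"type":"array","items":{"type":"number"}}},"claw":{"type":"number"},"force":{"type":"number"}},"required":["moves"]}

```bash
ls; mkdir -p pics; python3 - <<'E'
from workcell import *
import cv2
print(get_obs())
for n in("top","side"):
    cv2.imwrite(f"pics/{n}0.png",camera(n)[:,:,::-1]); print(get_calibration(n))
print(get_calibration("wrist"))
E
```

```text
pics
{'time': 0.0, 'q': array([-7.69483709e+01,  5.01131074e+00,  1.00353353e+01,  9.51012893e+01,
        4.62067609e-04,  9.00008342e+01]), 'qd': array([ 0.02927904, -0.06929309,  0.02283803,  0.12602801,  0.00214643,
       -0.04222472]), 'joint_efforts': array([-1.20888686e-03, -5.20382452e+01,  4.64809656e+01,  1.58499100e-02,
       -2.31670047e-04, -1.49724201e-05]), 'ee_pos': array([ 0.12414547, -0.53551974,  0.19948899]), 'tcp_rot': array([-1.79922735e+02, -4.60942228e-04,  1.30507943e+01]), 'wrist_force': array([-1.08305351, -0.65039243, -0.74767878]), 'torque': array([-0.00486326,  0.03250331,  0.01706028]), 'grasp_force': 0.0, 'opening': 0.08552697760953319}
{'fx': 415.81028707873577, 'fy': 415.81028707873577, 'cx': 318.8542874274072, 'cy': 207.2440118437988, 'rvec': array([ 2.17465183, -2.21652443,  0.09683648]), 'tvec': array([0.01485421, 0.51783374, 1.45007115])}
{'fx': 407.1023302682678, 'fy': 407.1023302682678, 'cx': 326.42014378593655, 'cy': 201.5622935485927, 'rvec': array([ 0.05421972, -2.93492769,  1.09753998]), 'tvec': array([0.519958  , 0.03251872, 1.17568183])}
{'fx': 300.8010948179292, 'fy': 300.8010948179292, 'cx': 318.20702484508547, 'cy': 201.89342646980037, 'tool_from_camera': array([[-1.14642129e-03, -9.53613916e-01, -3.01030206e-01,
         7.56225898e-02],
       [ 9.99999296e-01, -1.18503589e-03, -5.43260066e-05,
        -1.26602162e-03],
       [-3.04925562e-04, -3.01030057e-01,  9.53614604e-01,
        -1.73184014e-01],
       [ 0.00000000e+00,  0.00000000e+00,  0.00000000e+00,
         1.00000000e+00]])}
```

View pics/top0.png

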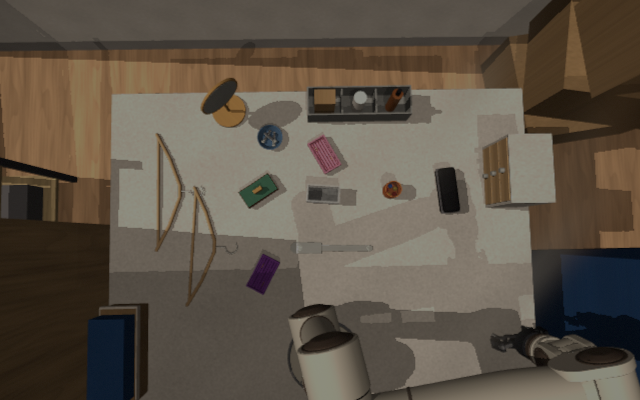

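View pics/side0.png

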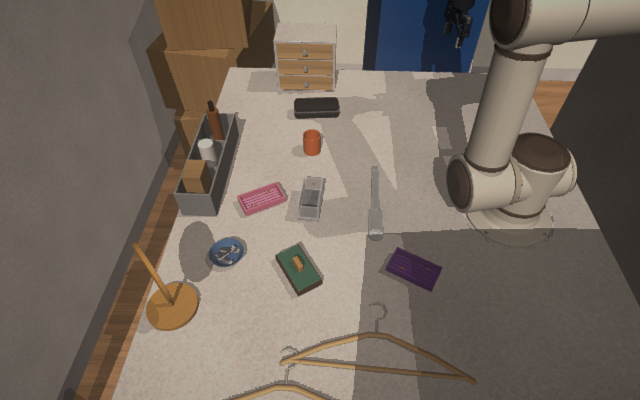

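Top view: the jewel_box is clear with a grey floor, at (322,190). The orange cup is at (392,189), and the tray with its green lid and brass knob is at (259,190). Three things are tray-shaped. Pink (324,154) and purple (263,273) are decoys, and only (259,190) has the green lid with the knob. An enlarged crop should confirm this.

```bash
cat > h.py <<'E'
from workcell import *
import numpy as np, cv2
from scipy.spatial.transform import Rotation as R
def cam(n,o=None):
    c=get_calibration(n); K=np.array([[c['fx'],0,c['cx']],[0,c['fy'],c['cy']],[0,0,1]])
    if n=='wrist':
        T=np.eye(4); T[:3,:3]=R.from_euler('xyz',o['tcp_rot'],degrees=True).as_matrix(); T[:3,3]=o['ee_pos']
        T=np.linalg.inv(T@c['tool_from_camera']); return K,T[:3,:3],T[:3,3]
    return K,cv2.Rodrigues(np.array(c['rvec']))[0],np.array(c['tvec'])
def ray(C,uv,z):
    K,r,t=C; uv=np.atleast_2d(uv).astype(float)
    d=(np.linalg.inv(K)@np.c_[uv,np.ones(len(uv))].T).T@r; c=-r.T@t
    return c+d*((z-c[2])/d[:,2])[:,None]
def proj(C,p):
    K,r,t=C; q=(np.atleast_2d(p)@r.T+t)@K.T; return q[:,:2]/q[:,2:]
def blob(im,lo,hi,box=None):
    m=cv2.inRange(cv2.cvtColor(im,cv2.COLOR_RGB2HSV),lo,hi)
    if box: k=np.zeros_like(m); k[box[1]:box[3],box[0]:box[2]]=1; m*=k
    m=cv2.morphologyEx(m,cv2.MORPH_CLOSE,np.ones((5,5)))
    cs=cv2.findContours(m,0,1)[0]; return max(cs,key=cv2.contourArea)
def rect(C,cnt,z):
    p=ray(C,cnt.reshape(-1,2),z)[:,:2]; (c,s,a)=cv2.minAreaRect((p*1000).astype(np.float32))
    if s[0]<s[1]: s=s[::-1]; a+=90
    return np.round(c,1),np.round(s,1),round((a+90)%180-90,1)
E
python3 - <<'E'
from h import *
im=cv2.imread("pics/top0.png")[:,:,::-1].copy(); C=cam("top")
g=blob(im,(45,60,20),(90,255,255),(220,160,300,220)); print("lid",rect(C,g,.032),cv2.boundingRect(g))
c=blob(im,(0,120,60),(15,255,255),(370,170,415,210)); print("cup",rect(C,c,.066),cv2.boundingRect(c))
for p,z in(((322,190),.06),((324,154),.03),((448,190),.05),((270,137),.02),((333,247),0)): print(p,ray(C,p,z).round(3))
cv2.imwrite("pics/crop.png",cv2.resize(im[110:290,230:430],None,fx=3.3,fy=3.3,interpolation=cv2.INTER_CUBIC)[:,:,::-1])
E
```

```text
lid (array([580.5, 217.3]), array([118.1,  62.6]), -57.6) (240, 174, 37, 33)
cup (array([ 572.9, -246.6]), array([62.3, 55.3]), 89.0) (383, 181, 19, 17)
(322, 190) [[ 0.574 -0.006  0.06 ]]
(324, 154) [[ 0.705 -0.017  0.03 ]]
(448, 190) [[ 0.568 -0.445  0.05 ]]
(270, 137) [[0.772 0.174 0.02 ]]
(333, 247) [[ 0.377 -0.043  0.   ]]
```

View pics/crop.png

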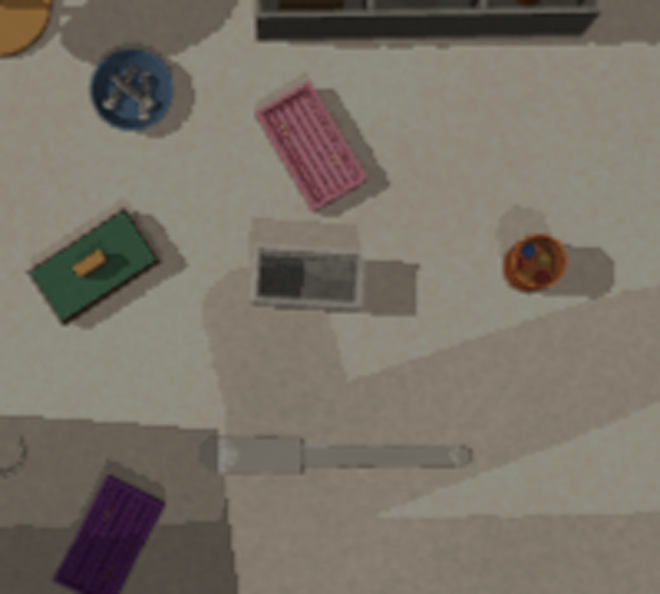

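The crop confirms it: only (259,190) has a green lid and a brass knob, so that's the ring tray. The box's long axis lies along world y. Next I'll take a wrist view between the cup and the box.

Request:
{"op": "servo_tool", "data": {
  "moves": [
    [44.9,38.6,0,1.343],
    [44.9,38.6,0,1.343],
    [44.9,38.6,0,1.343],
    [44.9,38.6,0,1.343],
    [44.9,38.6,0,1.343],
    [44.9,38.6,0,1.343],
    [44.9,38.6,0,1.343],
    [44.9,38.6,0,1.343],
    [44.9,38.6,0,1.343],
    [44.9,38.6,0,1.343],
    [44.9,38.6,0,1.343],
    [44.9,38.6,0,1.343],
    [44.9,38.6,0,1.343],
    [44.9,38.6,0,1.343],
    [44.9,38.6,0,1.343],
    [44.9,38.6,0,1.343],
    [44.9,38.6,0,1.343],
    [44.9,38.6,0,1.343],
    [44.9,38.6,0,1.343],
    [44.9,38.6,0,1.343]
  ],
  "claw": 0,
  "force": 20
}}

```text
time: 1.77
ee_pos: [0.5725, -0.1509, 0.2007]
tcp_rot: [180.0, 0.0, 89.9]
wrist_force: [0.1, 0.7, -0.1]
opening: 0.0852
grasp_force: 0.0
```

```bash
python3 - <<'E'
from h import *
o=get_obs(); print(o['time'],o['ee_pos'],o['tcp_rot'],o['q'].round(1))
im=camera("wrist"); np.savez("w0.npz",im=im,p=o['ee_pos'],r=o['tcp_rot']); cv2.imwrite("pics/w0.png",im[:,:,::-1])
C=cam("wrist",o); c=blob(im,(0,120,60),(15,255,255)); print("cup",rect(C,c,.066),cv2.boundingRect(c))
print(proj(C,[[.574,-.006,.06],[.573,-.247,.066]]))
E
```

```text
1.7667 [ 0.57245577 -0.15087795  0.20066434] [1.79970130e+02 1.38648363e-02 8.99009798e+01] [-14.8  10.9  16.7  95.8  -0.   75.3]
cup (array([ 573.2, -235.2]), array([81.7, 56.4]), -80.0) (298, 222, 50, 66)
[[321.16712005  31.09381035]
 [320.33015105 265.48781132]]
```

View pics/w0.png

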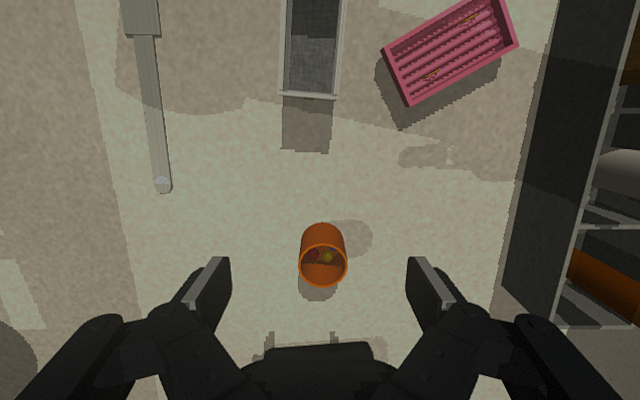

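Request:
{"op": "servo_tool", "data": {
  "moves": [
    [0,4,0,0],
    [0,8,0,0],
    [0,12,0,0],
    [0,15,0,0],
    [0,15,0,0],
    [0,15,0,0],
    [0,15,0,0]
  ]
}}

```text
time: 2.4
ee_pos: [0.5731, -0.0004, 0.2004]
tcp_rot: [180.0, 0.0, 90.0]
wrist_force: [-0.2, -0.2, -0.1]
opening: 0.0855
grasp_force: 0.0
```

```bash
python3 - <<'E'
from h import *
d=np.load("w0.npz"); o0=dict(ee_pos=d['p'],tcp_rot=d['r'])
print("cup rim",ray(cam("wrist",o0),[(323,265.5),(299,265),(347,265),(323,287)],.066).round(4))
o=get_obs(); print(o['ee_pos'],o['tcp_rot'])
im=camera("wrist"); np.savez("w1.npz",im=im,p=o['ee_pos'],r=o['tcp_rot'])
C=cam("wrist",o); g=blob(im,(45,60,20),(90,255,255)); print("lid",rect(C,g,.032),cv2.boundingRect(g))
print(proj(C,[[.574,-.006,.06]]))
cv2.imwrite("pics/w1.png",cv2.resize(im[130:350,240:420],None,fx=3,fy=3,interpolation=cv2.INTER_CUBIC)[:600,:,::-1])
E
```

```text
cup rim [[ 0.5761 -0.247   0.066 ]
 [ 0.5485 -0.2463  0.066 ]
 [ 0.6037 -0.2465  0.066 ]
 [ 0.5761 -0.2755  0.066 ]]
[ 5.73077373e-01 -4.39187196e-04  2.00407057e-01] [1.79980747e+02 1.92216813e-02 8.99911012e+01]
lid (array([599. , 166.2]), array([51.1, 22.6]), -0.1) (320, 0, 53, 27)
[[320.59525121 188.02953413]]
```

View pics/w1.png

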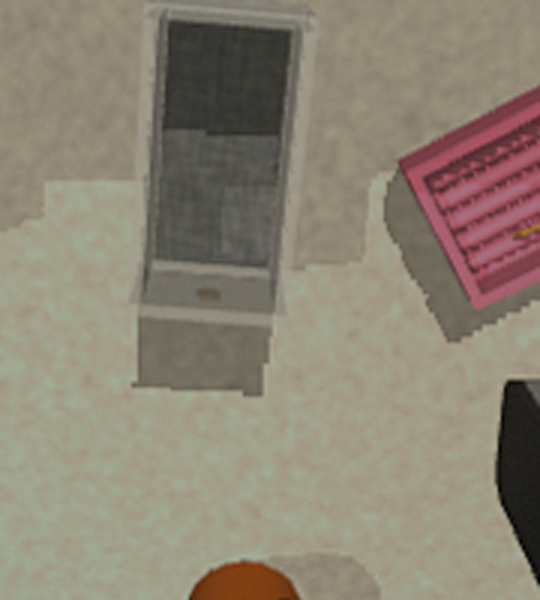

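```bash
python3 - <<'E'
from h import *
d=np.load("w1.npz"); o=dict(ee_pos=d['p'],tcp_rot=d['r']); C=cam("wrist",o)
f=lambda x,y:(240+x/3,130+y/3)
print(ray(C,[f(133,303),f(283,318),f(146,3),f(316,8)],.06).round(4))
print("bottom near",ray(C,[f(138,320),f(272,326)],0.0).round(4))
def box(cx,cy,yaw):
    a=np.radians(yaw); r=np.array([[np.cos(a),-np.sin(a)],[np.sin(a),np.cos(a)]])
    q=np.array([[sx*58,sy*30] for sx,sy in((-1,-1),(-1,1),(1,1),(1,-1))])/1000
    return q@r.T+[cx,cy]
# edge alignment refinement: gradient along rim outer/inner
im=cv2.resize(d['im'][130:350,240:420],None,fx=3,fy=3,interpolation=cv2.INTER_CUBIC)[:600].copy()
from scipy.optimize import least_squares
P=np.array([f(133,303),f(283,318),f(316,8),f(146,3)])
# corner order: -x,+y side is image left? world x=image right => y_box=+ -> -worldx
def res(v):
    b=box(*v); b=b[[1,0,3,2]]; return (proj(C,np.c_[b,[.06]*4])-P).ravel()
s=least_squares(res,[.574,-.006,90]); print(s.x,s.fun.round(1))
for z,col in((.06,(255,0,0)),(0,(0,255,255))):
    p=proj(C,np.c_[box(*s.x),[z]*4]); p=((p-[240,130])*3).astype(np.int32); cv2.polylines(im,[p],True,col,1)
cv2.imwrite("pics/w1f.png",im[:,:,::-1])
E
```

```text
[[ 0.5332 -0.056   0.06  ]
 [ 0.5896 -0.0623  0.06  ]
 [ 0.5414  0.054   0.06  ]
 [ 0.5991  0.0523  0.06  ]]
bottom near [[ 0.5278 -0.0899  0.    ]
 [ 0.5882 -0.0929  0.    ]]
[ 5.65865828e-01 -3.39002619e-03  8.56540710e+01] [-1.3  2.4  1.5  1.   1.   0.1 -1.2 -2.7]
```

View pics/w1f.png

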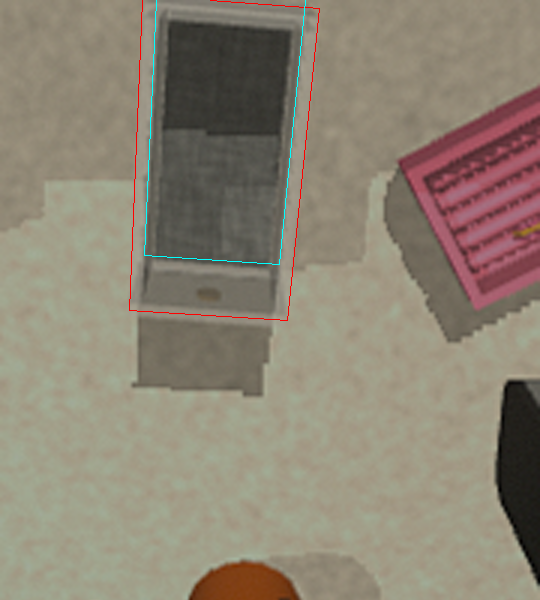

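The overlay fits well: box centre at (0.566,-0.003), long axis at 85.7°, stud end toward -y. The cup is at (0.576,-0.247). Now I'll go to the cup and grasp it low.

Request:
{"op": "servo_tool", "data": {
  "moves": [
    [0.3,-4,0,-0.075],
    [0.3,-8,0,-0.075],
    [0.3,-12,0,-0.075],
    [0.3,-16,0,-0.075],
    [0.3,-20,0,-0.075],
    [0.3,-24.0,-1,-0.075],
    [0.3,-24.7,-4,-0.075],
    [0.3,-24.7,-8,-0.075],
    [0.3,-24.7,-12,-0.075],
    [0.3,-24.7,-16,-0.075],
    [0.3,-24.7,-19,-0.075],
    [0.3,-24.7,-19.8,-0.075],
    [0.3,-24.7,-19.8,-0.075],
    [0.3,-24.7,-19.8,-0.075]
  ]
}}

```text
time: 3.62
ee_pos: [0.5765, -0.2478, 0.0038]
tcp_rot: [179.9, 0.0, 85.6]
wrist_force: [0.3, 0.0, 0.7]
opening: 0.0854
grasp_force: 0.0
```

Request:
{"op": "servo_tool", "data": {
  "moves": [
    [0,0,0,0],
    [0,0,0,0],
    [0,0,0,0],
    [0,0,0,0],
    [0,0,0,0],
    [0,0,0,0],
    [0,0,0,0],
    [0,0,0,0]
  ],
  "claw": 0.5,
  "force": 20
}}

```text
time: 4.28
ee_pos: [0.5775, -0.2475, 0.0049]
tcp_rot: [179.8, 0.1, 85.7]
wrist_force: [-0.8, -1.0, 6.8]
opening: 0.0583
grasp_force: 20.7
```

Request:
{"op": "servo_tool", "data": {
  "moves": [
    [0,0,3,0],
    [0,0,7,0],
    [-0.8,4,9,0],
    [-1.65,8,9,0],
    [-1.65,12,9,0],
    [-1.65,15,9,0],
    [-1.65,16.2,8,0],
    [-1.65,16.2,7.3,0],
    [-1.65,16.2,7.3,0],
    [-1.65,16.2,7.3,0]
  ]
}}

```text
time: 5.12
ee_pos: [0.5595, -0.0855, 0.075]
tcp_rot: [-180.0, 0.0, 85.7]
wrist_force: [-0.0, -0.4, -2.3]
opening: 0.058
grasp_force: 22.8
```

```bash
python3 - <<'E'
from h import *
o=get_obs(); print(o['time'],o['ee_pos'],o['tcp_rot'],o['wrist_force'])
a=camera("wrist")[150:,170:470]; b=camera("side")[120:270,230:430]
b=cv2.resize(b,(500,375),interpolation=cv2.INTER_CUBIC); a=cv2.resize(a,(300,250))
cv2.imwrite("pics/s1.png",np.hstack([b,cv2.copyMakeBorder(a,0,125,0,0,0)])[:,:,::-1])
E
```

```text
5.1167 [ 0.5595386  -0.08548991  0.0750095 ] [-1.79966930e+02  1.81560025e-02  8.56862618e+01] [-0.02738777 -0.41056404 -2.30061075]
```

View pics/s1.png

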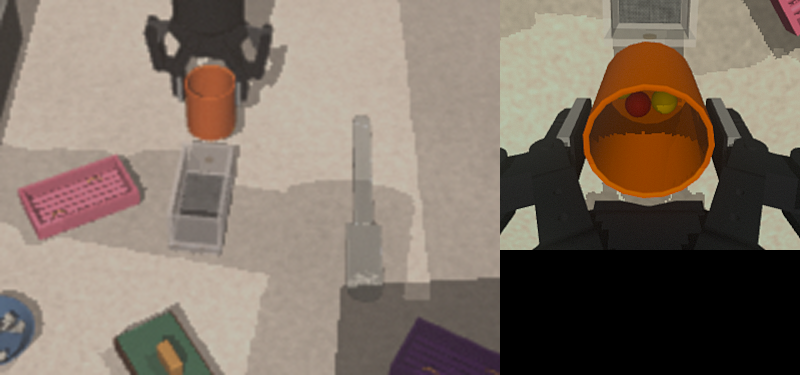

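The side view at left shows the cup upright in the fingers just off the box's -y end. In the wrist view the beads are still inside. Next I'll press the foot edge onto the end wall to tilt the cup, and measure the tilt numerically.

```bash
cat >> h.py <<'E'
def cuppts(o,th,g,h):
    a=np.radians(o['tcp_rot'][2]); xt=np.array([np.cos(a),np.sin(a),0]); yt=np.array([-np.sin(a),np.cos(a),0]); z=np.array([0,0,1.])
    ax=np.cos(th)*z+np.sin(th)*xt; ex=np.cos(th)*xt-np.sin(th)*z
    f=np.array(o['ee_pos'])+[0,0,g]-h*ax; t=np.linspace(0,2*np.pi,48)
    c=.029*(np.outer(np.cos(t),ex)+np.outer(np.sin(t),yt)); return np.r_[f+c,f+.066*ax+c]
def fitcup(n,h0=.031,g0=.026):
    from scipy.optimize import minimize
    o=get_obs(); im=camera(n); C=cam(n,o); H,W=im.shape[:2]
    c=proj(C,np.array(o['ee_pos'])+[0,0,.03])[0]; r=130 if n=='wrist' else 45
    bx=[int(max(0,c[0]-r)),int(max(0,c[1]-r)),int(c[0]+r),int(c[1]+r)]
    hs=cv2.inRange(cv2.cvtColor(im,cv2.COLOR_RGB2HSV),(0,150,60),(15,255,255))
    m=np.zeros((H,W),np.uint8); m[bx[1]:bx[3],bx[0]:bx[2]]=hs[bx[1]:bx[3],bx[0]:bx[2]]
    m=cv2.morphologyEx(m,cv2.MORPH_OPEN,np.ones((2,2)))
    hm=np.zeros_like(m); cv2.fillConvexPoly(hm,cv2.convexHull(cv2.findNonZero(m)),1)
    def cost(v):
        q=np.zeros_like(m); p=proj(C,cuppts(o,*v)); cv2.fillConvexPoly(q,cv2.convexHull((p*16).round().astype(np.int32)),1,shift=4)
        return 1-(q&hm).sum()/max(1,(q|hm).sum())
    b=min((cost((np.radians(d),g0,h0)),d) for d in range(-150,151,5))
    s=minimize(cost,[np.radians(b[1]),g0,h0],method='Nelder-Mead',options=dict(initial_simplex=[[np.radians(b[1]),g0,h0],[np.radians(b[1]+6),g0,h0],[np.radians(b[1]),g0+.004,h0],[np.radians(b[1]),g0,h0+.004]]))
    return n,'grid',b[1],'tilt',round(np.degrees(s.x[0]),1),'g,h',s.x[1:].round(4),'iou',round(1-s.fun,3)
E
python3 -c "
from h import *
print(fitcup('wrist'),fitcup('side'))"
```

```text
('wrist', 'grid', 5, 'tilt', np.float64(3.4), 'g,h', array([0.027, 0.032]), 'iou', np.float64(0.949)) ('side', 'grid', 85, 'tilt', np.float64(82.0), 'g,h', array([0.0248, 0.0339]), 'iou', np.float64(0.886))
```

Request:
{"op": "servo_tool", "data": {
  "moves": [
    [0,0,-0.5,0],
    [0,0,-1.0,0],
    [0,0,-1.3,0],
    [0,0,-1.5,0],
    [0,0,-1.7,0],
    [0,0,-1.9,0],
    [0,0,-1.9,0]
  ]
}}

```text
time: 5.9
ee_pos: [0.5606, -0.088, 0.0606]
tcp_rot: [179.7, 0.3, 85.6]
wrist_force: [-11.1, -11.5, 30.3]
opening: 0.0578
grasp_force: 29.0
```

```bash
python3 -c "
from h import *
print(fitcup('wrist'),fitcup('side'))"
```

```text
('wrist', 'grid', 0, 'tilt', np.float64(-0.9), 'g,h', array([0.0283, 0.0316]), 'iou', np.float64(0.935)) ('side', 'grid', -20, 'tilt', np.float64(-19.4), 'g,h', array([0.0262, 0.0321]), 'iou', np.float64(0.882))
```

Almost no tilt: the cup is slipping up rather than turning (30 N at the wrist), so the pads' torsional friction is high. I'll set the cup back on the shelf and test whether a gentler closure lowers the grip force.

Request:
{"op": "servo_tool", "data": {
  "moves": [
    [0,0,2,0],
    [0,-3,3,0],
    [0,-7,2,0],
    [0,-9,0,0],
    [0,-9,-3,0],
    [0,-9,-4.4,0],
    [0,-9,-5.1,0],
    [0,-9,-5.1,0]
  ]
}}

```text
time: 6.67
ee_pos: [0.5589, -0.1745, 0.0042]
tcp_rot: [-179.9, -0.1, 85.7]
wrist_force: [0.2, 0.3, -1.9]
opening: 0.0582
grasp_force: 24.6
```

Request:
{"op": "servo_tool", "data": {
  "moves": [
    [0,0,0,0],
    [0,0,0,0],
    [0,0,0,0]
  ],
  "claw": 0.33
}}

```text
time: 6.92
ee_pos: [0.5599, -0.1748, 0.0054]
tcp_rot: [180.0, 0.0, 85.7]
wrist_force: [-1.0, -0.1, -1.3]
opening: 0.0579
grasp_force: 24.6
```

Request:
{"op": "servo_tool", "data": {
  "moves": [
    [0,0,0,0],
    [0,0,0,0],
    [0,0,0,0]
  ],
  "claw": 0.325
}}

```text
time: 7.17
ee_pos: [0.5598, -0.1748, 0.0053]
tcp_rot: [180.0, 0.0, 85.7]
wrist_force: [0.5, -0.3, -2.2]
opening: 0.0578
grasp_force: 24.6
```

```bash
python3 -c "
from h import *
o=get_obs(); print(o['time'],o['opening'],o['grasp_force'],o['ee_pos'],fitcup('wrist'))"
```

```text
7.1667 0.05784956071509256 24.63077086955309 [ 0.5597909  -0.17476949  0.00527148] ('wrist', 'grid', 0, 'tilt', np.float64(1.1), 'g,h', array([0.0287, 0.0309]), 'iou', np.float64(0.945))
```

Request:
{"op": "servo_tool", "data": {
  "moves": [
    [0,0,-0.2,0],
    [0,0,-0.2,0],
    [0,0,-0.2,0]
  ],
  "claw": 0.315
}}

```text
time: 7.47
ee_pos: [0.5599, -0.1748, 0.0033]
tcp_rot: [180.0, 0.0, 85.7]
wrist_force: [0.1, 1.6, -0.1]
opening: 0.0588
grasp_force: 6.8
```

Request:
{"op": "servo_tool", "data": {
  "moves": [
    [0,0,0,0],
    [0,0,0,0],
    [0,0,0,0]
  ],
  "claw": 0.308
}}

```text
time: 7.72
ee_pos: [0.5596, -0.1748, 0.0032]
tcp_rot: [-180.0, -0.0, 85.7]
wrist_force: [-0.5, 0.8, -0.4]
opening: 0.0588
grasp_force: 0.3
```

Request:
{"op": "servo_tool", "data": {
  "moves": [
    [0,0,0,0],
    [0,0,0,0],
    [0,0,0,0]
  ],
  "claw": 0.302
}}

```text
time: 7.97
ee_pos: [0.5598, -0.1749, 0.0032]
tcp_rot: [180.0, 0.0, 85.7]
wrist_force: [-0.1, 0.0, 0.3]
opening: 0.0597
grasp_force: 0.0
```

Closure sets the grip finely: 0.315 gives about 7 N. New plan: grip only the rim with the fingertips, which gives a short contact patch and little torsion. Then lean the cup's side on the box's end edge while carrying the hand over the box, so the long lever tips it past 90°.

Request:
{"op": "servo_tool", "data": {
  "moves": [
    [0,0,2,0],
    [0,0,4,0],
    [0,0,4.7,0],
    [0,0,4.7,0]
  ],
  "claw": 0.25
}}

```text
time: 8.3
ee_pos: [0.561, -0.1752, 0.0523]
tcp_rot: [179.8, 0.0, 85.7]
wrist_force: [0.4, -0.3, -0.5]
opening: 0.0639
grasp_force: 0.0
```

Request:
{"op": "servo_tool", "data": {
  "moves": [
    [0,0,0,0],
    [0,0,0,0],
    [0,0,0,0],
    [0,0,0,0]
  ],
  "claw": 0.318
}}

```text
time: 8.63
ee_pos: [0.5592, -0.1746, 0.0491]
tcp_rot: [-179.9, -0.0, 85.7]
wrist_force: [-0.9, -0.5, -0.5]
opening: 0.0582
grasp_force: 0.0
```

```bash
python3 -c "
from h import *
print(fitcup('wrist',.062,.012))"
```

```text
('wrist', 'grid', 0, 'tilt', np.float64(0.9), 'g,h', array([0.0116, 0.0635]), 'iou', np.float64(0.968))
```

Request:
{"op": "servo_tool", "data": {
  "moves": [
    [0,0,0,0],
    [0,0,0,0],
    [0,0,0,0]
  ],
  "claw": 0.325
}}

```text
time: 8.93
ee_pos: [0.5597, -0.1748, 0.0501]
tcp_rot: [-180.0, -0.0, 85.7]
wrist_force: [0.3, -0.2, -0.3]
opening: 0.0575
grasp_force: 0.0
```

Request:
{"op": "servo_tool", "data": {
  "moves": [
    [0,0,0,0],
    [0,0,0,0],
    [0,0,-0.5,0],
    [0,0,-1.0,0],
    [0,0,-1.0,0]
  ],
  "claw": 0.25
}}

```text
time: 9.35
ee_pos: [0.5591, -0.1746, 0.0387]
tcp_rot: [-179.9, -0.0, 85.7]
wrist_force: [-0.3, 0.9, -0.8]
opening: 0.0642
grasp_force: 0.0
```

Request:
{"op": "servo_tool", "data": {
  "moves": [
    [0,0,0,0],
    [0,0,0,0],
    [0,0,0,0],
    [0,0,0,0]
  ],
  "claw": 0.318
}}

```text
time: 9.68
ee_pos: [0.5598, -0.1748, 0.0404]
tcp_rot: [180.0, 0.0, 85.7]
wrist_force: [-0.2, 0.3, 0.5]
opening: 0.058
grasp_force: 0.0
```

Request:
{"op": "servo_tool", "data": {
  "moves": [
    [0,0,0,0],
    [0,0,0,0],
    [0,0,-0.5,0],
    [0,0,-0.8,0],
    [0,0,-0.8,0]
  ],
  "claw": 0.25
}}

```text
time: 10.1
ee_pos: [0.5592, -0.1746, 0.0311]
tcp_rot: [-179.9, -0.0, 85.7]
wrist_force: [-0.5, -0.3, -0.2]
opening: 0.0638
grasp_force: 0.0
```

Request:
{"op": "servo_tool", "data": {
  "moves": [
    [0,0,0,0],
    [0,0,0,0],
    [0,0,0,0],
    [0,0,0,0]
  ],
  "claw": 0.318
}}

```text
time: 10.43
ee_pos: [0.5598, -0.1748, 0.0323]
tcp_rot: [180.0, 0.0, 85.7]
wrist_force: [-0.4, 0.6, 0.9]
opening: 0.0581
grasp_force: 0.0
```

```bash
python3 -c "
from h import *
print(fitcup('wrist',.062,.02))
b=camera('side')[60:260,220:420]; a=camera('wrist')[100:,160:480]
cv2.imwrite('pics/s2.png',np.hstack([cv2.resize(b,(480,480),interpolation=cv2.INTER_CUBIC),cv2.copyMakeBorder(a,0,180,0,0,0)])[:,:,::-1])"
```

```text
('wrist', 'grid', 5, 'tilt', np.float64(0.6), 'g,h', array([0.0256, 0.0605]), 'iou', np.float64(0.94))
```

Request:
{"op": "servo_tool", "data": {
  "moves": [
    [0,0,0,0],
    [0,0,0,0],
    [0,0,0,0]
  ],
  "claw": 0.324
}}

```text
time: 10.83
ee_pos: [0.5597, -0.1748, 0.0322]
tcp_rot: [180.0, -0.0, 85.7]
wrist_force: [0.3, 0.3, -0.7]
opening: 0.058
grasp_force: 0.0
```

Request:
{"op": "servo_tool", "data": {
  "moves": [
    [0,0,0,0],
    [0,0,0,0],
    [0,0,0,0]
  ],
  "claw": 0.335
}}

```text
time: 11.08
ee_pos: [0.5597, -0.1748, 0.0322]
tcp_rot: [180.0, 0.0, 85.7]
wrist_force: [-0.2, 0.0, -0.0]
opening: 0.0571
grasp_force: 0.0
```

View pics/s2.png

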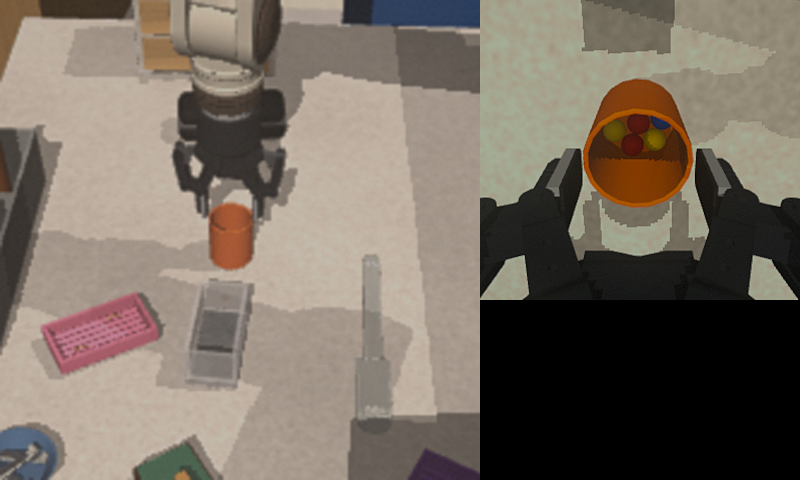

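Request:
{"op": "servo_tool", "data": {
  "moves": [
    [0,0,0,0],
    [0,0,0,0],
    [0,0,0,0]
  ],
  "claw": 0.36
}}

```text
time: 11.33
ee_pos: [0.5597, -0.1748, 0.0322]
tcp_rot: [180.0, 0.0, 85.7]
wrist_force: [-0.2, 0.1, -0.6]
opening: 0.0545
grasp_force: 0.0
```

The pads are still above the rim. At this opening the tips sit about 35 mm above the TCP, which matches where they appear in the wrist image. I'll go lower.

Request:
{"op": "servo_tool", "data": {
  "moves": [
    [0,0,0,0],
    [0,0,0,0],
    [0,0,0,0],
    [0,0,-0.6,0],
    [0,0,-0.9,0],
    [0,0,-0.9,0]
  ],
  "claw": 0.25
}}

```text
time: 11.83
ee_pos: [0.5591, -0.1746, 0.022]
tcp_rot: [-179.9, -0.0, 85.7]
wrist_force: [-0.5, -0.4, -0.5]
opening: 0.0642
grasp_force: 0.0
```

Request:
{"op": "servo_tool", "data": {
  "moves": [
    [0,0,0,0],
    [0,0,0,0],
    [0,0,0,0],
    [0,0,0,0]
  ],
  "claw": 0.335
}}

```text
time: 12.17
ee_pos: [0.5596, -0.1748, 0.0231]
tcp_rot: [-180.0, -0.0, 85.7]
wrist_force: [-0.8, -0.9, -2.2]
opening: 0.0572
grasp_force: 19.7
```

Request:
{"op": "servo_tool", "data": {
  "moves": [
    [0,0,2.5,0],
    [0,0,5,0],
    [0,3,5,0],
    [0,6,5,0],
    [0,8,5,0],
    [0,8,5,0],
    [0,8,5,0]
  ],
  "claw": 0.33
}}

```text
time: 12.75
ee_pos: [0.5597, -0.0939, 0.0733]
tcp_rot: [180.0, 0.0, 85.8]
wrist_force: [0.0, -0.4, -1.8]
opening: 0.0573
grasp_force: 16.9
```

Request:
{"op": "servo_tool", "data": {
  "moves": [
    [0.05,0.5,0,0],
    [0.1,1.0,0,0],
    [0.1,1.5,0,0],
    [0.15,2.0,0,0],
    [0.2,2.5,-0.2,0],
    [0.25,3,-0.4,0],
    [0.25,3.3,-0.6,0],
    [0.25,3.3,-0.6,0]
  ]
}}

```text
time: 13.42
ee_pos: [0.5622, -0.0612, 0.0668]
tcp_rot: [-180.0, -0.0, 85.7]
wrist_force: [1.0, -1.7, 0.3]
opening: 0.0575
grasp_force: 12.8
```

```bash
python3 -c "
from h import *
print(fitcup('wrist',.062,.039)); print(fitcup('side',.062,.039))"
```

```text
('wrist', 'grid', 40, 'tilt', np.float64(42.0), 'g,h', array([0.0361, 0.0659]), 'iou', np.float64(0.916))
('side', 'grid', 40, 'tilt', np.float64(45.2), 'g,h', array([0.0321, 0.0707]), 'iou', np.float64(0.448))
```

The tilt is 42°, as predicted. Continuing the arc over the box.

Request:
{"op": "servo_tool", "data": {
  "moves": [
    [0.05,0.5,-0.1,0],
    [0.1,1.0,-0.2,0],
    [0.1,1.5,-0.3,0],
    [0.15,2.0,-0.4,0],
    [0.2,2.5,-0.5,0],
    [0.2,3.0,-0.6,0],
    [0.25,3.5,-0.9,0],
    [0.3,4.0,-1.2,0],
    [0.3,4.3,-1.4,0],
    [0.35,4.5,-1.6,0],
    [0.35,4.5,-1.8,0],
    [0.35,4.5,-2.0,0],
    [0.35,4.5,-2.0,0],
    [0.35,4.5,-2.0,0]
  ]
}}

```text
time: 14.68
ee_pos: [0.5661, -0.0163, 0.0476]
tcp_rot: [179.9, -0.1, 85.7]
wrist_force: [-0.7, 5.6, 2.8]
opening: 0.0571
grasp_force: 5.6
```

```bash
python3 -c "
from h import *
print(fitcup('wrist',.062,.038))"
```

```text
('wrist', 'grid', 65, 'tilt', np.float64(42.2), 'g,h', array([0.0557, 0.0719]), 'iou', np.float64(0.83))
```

Request:
{"op": "servo_tool", "data": {
  "moves": [
    [0,0,-0.2,0],
    [0,0,-0.4,0],
    [-0.02,-0.2,-0.5,0],
    [-0.02,-0.3,-0.6,0],
    [-0.02,-0.4,-0.7,0],
    [-0.02,-0.4,-0.7,0],
    [-0.02,-0.4,-0.7,0],
    [-0.02,-0.4,-0.7,0]
  ]
}}

```text
time: 15.4
ee_pos: [0.5659, -0.02, 0.0407]
tcp_rot: [179.9, -0.1, 85.7]
wrist_force: [0.5, 7.6, 5.2]
opening: 0.0574
grasp_force: 9.7
```

```bash
python3 -c "
from h import *
print(fitcup('wrist',.062,.038))
np.save('s3.npy',camera('side')); cv2.imwrite('pics/s3.png',cv2.resize(np.hstack([np.load('s3.npy')[100:240,240:380],camera('top')[130:270,250:390]]),None,fx=2.8,fy=2.8,interpolation=cv2.INTER_CUBIC)[:,:,::-1])"
```

```text
('wrist', 'grid', -10, 'tilt', np.float64(-20.3), 'g,h', array([0.0525, 0.0466]), 'iou', np.float64(0.795))
```

View pics/s3.png

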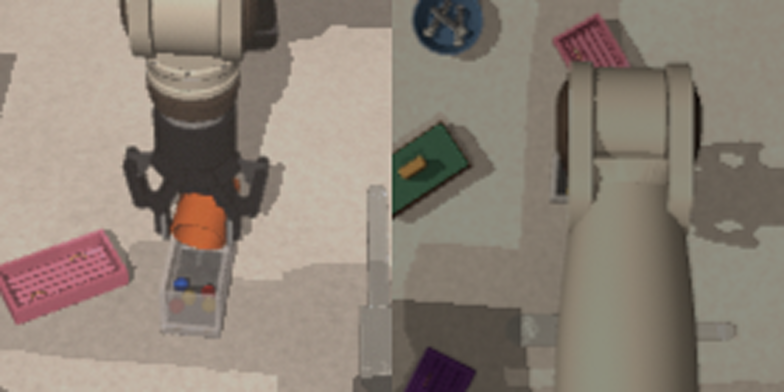

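The side view shows the cup tipped over the box's end, with a blue, reds and yellow in the box around crop pixel (190,290). I'll count the beads numerically.

```bash
python3 - <<'E'
from h import *
im=np.load('s3.npy'); C=cam('side')
hs=cv2.cvtColor(im,cv2.COLOR_RGB2HSV); sub=hs[186:222,297:326]
for n,lo,hi in(('red',(0,80,40),(8,255,255)),('red2',(170,60,40),(180,255,255)),('yel',(18,70,40),(35,255,255)),('blu',(100,80,30),(130,255,255)),('org',(9,80,40),(17,255,255))):
    m=cv2.inRange(sub,lo,hi); k,l,st,ce=cv2.connectedComponentsWithStats(m)
    print(n,[(st[i,4],(ce[i]+[297,186]).round(1),ray(C,ce[i]+[297,186],.02)[0,:2].round(3)) for i in range(1,k) if st[i,4]>2])
print(proj(C,[[.5616,-.0612,.06],[.570,.055,.06],[.566,-.003,.012]]).round(1))
E
```

```text
red [(np.int32(13), array([314. , 203.2]), array([0.556, 0.002]))]
red2 []
yel [(np.int32(14), array([307.1, 205.1]), array([0.575, 0.011])), (np.int32(7), array([314., 209.]), array([0.555, 0.024]))]
blu [(np.int32(16), array([304.2, 200.7]), array([ 0.585, -0.006]))]
org [(np.int32(38), array([312.4, 186.8]), array([ 0.564, -0.062]))]
[[313.  177.5]
 [307.5 208.1]
 [310.7 203.5]]
```

All five beads are in the box: blue, two yellow, red, and the second red showing pinkish through the acrylic. Now I'll back the cup out and measure its tilt.

Request:
{"op": "servo_tool", "data": {
  "moves": [
    [0,0,1,0],
    [0,0,2.5,0],
    [0,0,4,0],
    [-0.2,-3,5,0],
    [-0.5,-6,5,0],
    [-0.8,-9,5,0],
    [-1,-12,5,0],
    [-1,-14,5,0],
    [-1,-14,5,0]
  ]
}}

```text
time: 16.3
ee_pos: [0.5549, -0.1649, 0.0899]
tcp_rot: [-180.0, 0.1, 85.5]
wrist_force: [-0.1, -0.4, -0.5]
opening: 0.0572
grasp_force: 0.0
```

```bash
python3 - <<'E'
from h import *
print(fitcup('wrist',.062,.038),fitcup('side',.062,.038))
im=camera('side'); np.save('s4.npy',im); C=cam('side')
hs=cv2.cvtColor(im,cv2.COLOR_RGB2HSV); x0,y0=285,165; sub=hs[y0:230,x0:335]
for n,lo,hi in(('red',(0,60,40),(8,255,255)),('red2',(165,40,40),(180,255,255)),('yel',(18,70,40),(35,255,255)),('blu',(100,80,30),(130,255,255))):
    k,l,st,ce=cv2.connectedComponentsWithStats(cv2.inRange(sub,lo,hi))
    print(n,[(st[i,4],(ce[i]+[x0,y0]).round(1).tolist(),ray(C,ce[i]+[x0,y0],.02)[0,:2].round(3).tolist()) for i in range(1,k) if st[i,4]>2])
E
```

```text
Traceback (most recent call last):
  File "h.py", line 38, in fitcup
    hm=np.zeros_like(m); cv2.fillConvexPoly(hm,cv2.convexHull(cv2.findNonZero(m)),1)
                                               ~~~~~~~~~~~~~~^^^^^^^^^^^^^^^^^^^^
cv2.error: OpenCV(4.12.0) /io/opencv/modules/imgproc/src/convhull.cpp:143: error: (-215:Assertion failed) total >= 0 && (depth == CV_32F || depth == CV_32S) in function 'convexHull'
```

The cup slipped out of the fingers, so I'll look for it.

```bash
python3 - <<'E'
from h import *
o=get_obs(); w=camera('wrist'); s=camera('side'); t=camera('top'); np.savez('lost.npz',w=w,s=s,t=t,p=o['ee_pos'],r=o['tcp_rot'])
for n,im in(('wrist',w),('side',s),('top',t)):
    C=cam(n,o); c=blob(im,(0,150,60),(15,255,255)); b=cv2.boundingRect(c); h=cv2.convexHull(c).reshape(-1,2)
    print(n,cv2.contourArea(c),b,ray(C,(b[0]+b[2]/2,b[1]+b[3]/2),.06).round(3),cv2.minAreaRect(c))
a=cv2.resize(s[130:240,250:370],(480,440),interpolation=cv2.INTER_CUBIC); k=cv2.resize(w[0:220,220:380],(320,440))
cv2.imwrite('pics/lost.png',np.hstack([a,k])[:,:,::-1])
E
```

```text
wrist 1938.5 (262, 0, 113, 39) [[ 0.563 -0.036  0.06 ]] ((318.21612548828125, 17.996105194091797), (38.01184844970703, 111.80166625976562), 88.96775817871094)
side 472.5 (300, 168, 21, 30) [[ 0.568 -0.039  0.06 ]] ((310.2400207519531, 182.32000732421875), (18.667619705200195, 29.415645599365234), 8.130102157592773)
top 304.5 (311, 185, 28, 16) [[ 0.564 -0.016  0.06 ]] ((324.5, 192.5), (15.0, 27.0), 90.0)
```

View pics/lost.png

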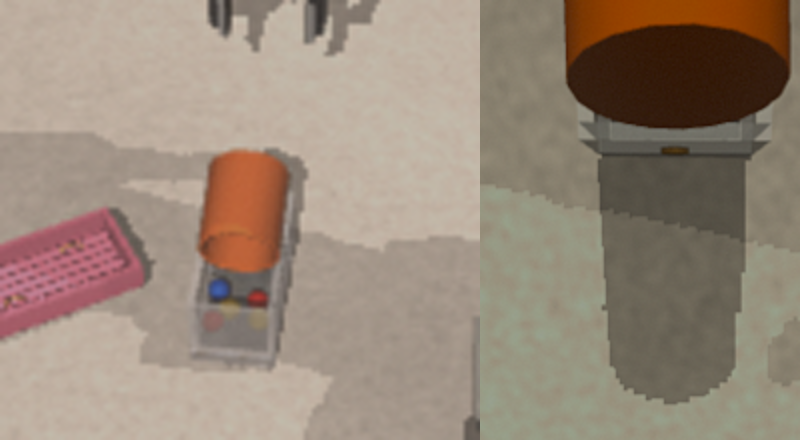

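```bash
python3 - <<'E'
from h import *
from scipy.optimize import minimize
d=np.load('lost.npz'); o=dict(ee_pos=d['p'],tcp_rot=d['r']); Cw=cam('wrist',o)
K,r,t=Cw; pc=np.linalg.inv(K)@[319.5,38,1]*.157; print('foot centre',(r.T@(pc-t)).round(4), d['p'])
u=np.array([.0759,.997,0]); l=np.array([-.997,.0759,0]); z=np.array([0,0,1.])
def pts(v):
    f=np.array([v[0],v[1],v[2]]); th=v[3]; ax=np.cos(th)*u-np.sin(th)*z; ex=np.sin(th)*u+np.cos(th)*z
    a=np.linspace(0,6.28,60); c=.029*(np.outer(np.cos(a),ex)+np.outer(np.sin(a),l)); return np.r_[f+c,f+.066*ax+c]
M=[]
for n in('w','s'):
    im=d[n]; C=cam({'w':'wrist','s':'side'}[n],o)
    m=cv2.inRange(cv2.cvtColor(im,cv2.COLOR_RGB2HSV),(0,150,40),(17,255,255)); m=cv2.morphologyEx(m,cv2.MORPH_OPEN,np.ones((3,3)))
    if n=='s': m[196:]=0   # beads below
    cc=max(cv2.findContours(m,0,1)[0],key=cv2.contourArea); h=np.zeros_like(m); cv2.fillConvexPoly(h,cv2.convexHull(cc),1); M.append((C,h)); print(n,cv2.boundingRect(cc))
def cost(v):
    s=0
    for C,h in M:
        q=np.zeros_like(h); cv2.fillConvexPoly(q,cv2.convexHull((proj(C,pts(v))*16).round().astype(np.int32)),1,shift=4); s+=1-(q&h).sum()/(q|h).sum()
    return s
for th0 in(-.2,0,.2):
    x0=np.array([.561,-.065,.075,th0]); s=minimize(cost,x0,method='Nelder-Mead',options=dict(initial_simplex=np.r_[[x0],x0+np.diag([.006,.01,.008,.15])],maxiter=600)); print(s.x.round(4),np.degrees(s.x[3]).round(1),s.fun.round(3))
E
```

```text
foot centre [ 0.5628 -0.0513  0.0875] [ 0.55497193 -0.16312841  0.08989534]
w (262, 0, 113, 64)
s (300, 168, 21, 28)
[ 0.5624 -0.0524  0.0739 -0.4232] -24.2 0.184
[ 0.5619 -0.0588  0.0759 -0.0665] -3.8 0.234
[ 0.5622 -0.0545  0.0829  0.135 ] 7.7 0.213
```

The picture shows the cup lying along the box on its long walls, mouth toward +y and tilted about 12° down, with the foot near the -y end wall. All five beads are visible in the box. I'll regrip it by the rim.

Request:
{"op": "servo_tool", "data": {
  "moves": [
    [0,0,1,0],
    [0.2,4,1,0],
    [0.5,8,1,0],
    [0.8,12,1,0],
    [1.1,16,1,0],
    [1.3,18.2,0.5,0],
    [1.3,18.2,-2,0],
    [1.3,18.2,-4.5,0],
    [1.3,18.2,-5.9,0],
    [1.3,18.2,-5.9,0],
    [1.3,18.2,-5.9,0]
  ],
  "claw": 0.15
}}

```text
time: 17.42
ee_pos: [0.5682, 0.0219, 0.0316]
tcp_rot: [-180.0, 0.0, 85.8]
wrist_force: [-0.3, -0.3, 0.4]
opening: 0.0726
grasp_force: 0.0
```

Request:
{"op": "servo_tool", "data": {
  "moves": [
    [0,0,0,0],
    [0,0,0,0],
    [0,0,0,0],
    [0,0,0,0]
  ],
  "claw": 0.345
}}

```text
time: 17.75
ee_pos: [0.5692, 0.0213, 0.0324]
tcp_rot: [179.9, -0.0, 85.7]
wrist_force: [-0.2, 2.1, 3.2]
opening: 0.0559
grasp_force: 1.3
```

Request:
{"op": "servo_tool", "data": {
  "moves": [
    [0,0,0,0],
    [0,0,0,0],
    [-0.05,-0.6,-0.1,0],
    [-0.05,-0.6,-0.1,0]
  ],
  "claw": 0.2
}}

```text
time: 18.08
ee_pos: [0.5678, 0.0144, 0.0299]
tcp_rot: [-180.0, 0.0, 85.7]
wrist_force: [0.1, -0.6, -0.8]
opening: 0.0683
grasp_force: 0.0
```

Request:
{"op": "servo_tool", "data": {
  "moves": [
    [0,0,0,0],
    [0,0,0,0],
    [0,0,0,0],
    [0,0,0,0]
  ],
  "claw": 0.345
}}

```text
time: 18.42
ee_pos: [0.5681, 0.015, 0.0303]
tcp_rot: [180.0, 0.0, 85.7]
wrist_force: [-0.1, -2.6, 0.2]
opening: 0.0561
grasp_force: 16.4
```

```bash
python3 - <<'E'
from h import *
o=get_obs()
for n in('wrist','side'):
    im=camera(n); C=cam(n,o); c=blob(im,(0,150,60),(15,255,255)); b=cv2.boundingRect(c); print(n,cv2.contourArea(c),b)
    np.save(f'r_{n}.npy',im)
C=cam('wrist',o)
print(proj(C,[[.5628,-.0513,.0875],[.5677,.013,.074]]).round(0), proj(C,[[.5692-.028,.0213,.045]]))
E
```

```text
wrist 9415.0 (260, 266, 117, 93)
side 229.0 (300, 181, 19, 17)
[[321. 402.]
 [321. 278.]] [[273.82682395 240.8596037 ]]
```

Request:
{"op": "servo_tool", "data": {
  "moves": [
    [0,0,0.7,0],
    [0,0,1.5,0],
    [0,0,2.5,0],
    [0,0,3.5,0],
    [0,0,5,0],
    [0,0,6,0],
    [0,0,6,0],
    [0,0,6,0]
  ]
}}

```text
time: 19.18
ee_pos: [0.5685, 0.0153, 0.091]
tcp_rot: [179.9, -0.0, 85.7]
wrist_force: [-0.2, -0.2, -1.5]
opening: 0.0562
grasp_force: 16.6
```

```bash
cat >> h.py <<'E'
OFF=[0]
_cp=cuppts
def cuppts(o,th,g,h):
    a=np.radians(o['tcp_rot'][2]); return _cp(o,th,g,h)+OFF[0]*np.array([np.cos(a),np.sin(a),0])
E
python3 - <<'E'
import h
from h import *
for off in(-.012,-.006,0): h.OFF[0]=off; print(off,fitcup('wrist',.0625,.038))
o=get_obs(); print(o['grasp_force'],o['opening'],o['wrist_force'])
im=camera('side'); c=blob(im,(0,150,60),(15,255,255)); b=cv2.boundingRect(c); print(b,proj(cam('side'),np.array(o['ee_pos'])+[0,0,.038]))
E
```

```text
-0.012 ('wrist', 'grid', 0, 'tilt', np.float64(-6.3), 'g,h', array([0.0469, 0.0549]), 'iou', np.float64(0.862))
-0.006 ('wrist', 'grid', 55, 'tilt', np.float64(137.3), 'g,h', array([0.0212, 0.0464]), 'iou', np.float64(0.853))
0 ('wrist', 'grid', 60, 'tilt', np.float64(132.6), 'g,h', array([0.019, 0.052]), 'iou', np.float64(0.845))
16.600384005869273 0.05612943144372153 [ 0.96505442 -0.61119355 -1.60341792]
(299, 165, 20, 19) [[308.64198296 180.30703388]]
```

```bash
cat >> h.py <<'E'
def tilt(h0=.0625,g0=.038,off=-.0075,cams=('wrist','side')):
    o=get_obs(); M=[]
    for n in cams:
        im=camera(n); C=cam(n,o); m=cv2.inRange(cv2.cvtColor(im,cv2.COLOR_RGB2HSV),(0,150,60),(15,255,255))
        m=cv2.morphologyEx(m,cv2.MORPH_OPEN,np.ones((3,3))); cs=[x for x in cv2.findContours(m,0,1)[0] if cv2.contourArea(x)>25]
        c=proj(C,np.array(o['ee_pos'])+[0,0,.03])[0]; cs=[x for x in cs if np.hypot(*(x.mean((0,1))-c))<(150 if n=='wrist' else 40)]
        hm=np.zeros_like(m); cv2.fillConvexPoly(hm,cv2.convexHull(np.vstack(cs)),1); M.append((C,hm))
    OFF[0]=off; R=[]
    for d in range(-20,181,10):
        e=[]
        for C,hm in M:
            best=0
            for dg in(-.004,0,.004):
                for do in(-.004,0,.004):
                    OFF[0]=off+do; q=np.zeros_like(hm); cv2.fillConvexPoly(q,cv2.convexHull((proj(C,cuppts(o,np.radians(d),g0+dg,h0))*16).round().astype(np.int32)),1,shift=4)
                    best=max(best,(q&hm).sum()/(q|hm).sum())
            e.append(round(best,2))
        R.append((d,*e))
    return sorted(R,key=lambda r:-sum(r[1:]))[:5], [cv2.boundingRect(hm) for _,hm in M]
E
python3 -c "
from h import *
print(tilt())"
```

```text
([(50, np.float64(0.72), np.float64(0.63)), (40, np.float64(0.7), np.float64(0.64)), (60, np.float64(0.72), np.float64(0.57)), (30, np.float64(0.7), np.float64(0.57)), (20, np.float64(0.7), np.float64(0.5))], [(260, 178, 117, 179), (299, 166, 20, 18)])
```

```bash
python3 - <<'E'
import h
from h import *
o=get_obs(); h.OFF[0]=-.0075
for n in('wrist','side'):
    C=cam(n,o)
    for d in(-15,0,15,30,60,100): p=proj(C,h.cuppts(o,np.radians(d),.038,.0625)); print(n,d,p.min(0).round(),p.max(0).round())
E
```

```text
wrist -15 [264. 174.] [379. 322.]
wrist 0 [264. 193.] [379. 332.]
wrist 15 [264. 214.] [379. 339.]
wrist 30 [264. 224.] [379. 343.]
wrist 60 [264. 231.] [380. 375.]
wrist 100 [264. 257.] [379. 440.]
side -15 [298. 172.] [320. 204.]
side 0 [298. 170.] [320. 202.]
side 15 [298. 168.] [321. 198.]
side 30 [298. 167.] [321. 194.]
side 60 [298. 162.] [322. 189.]
side 100 [298. 153.] [322. 185.]
```

Request:
{"op": "servo_tool", "data": {
  "moves": [
    [-0.3,-4,1,-0.12],
    [-0.6,-8,1,-0.24],
    [-0.9,-12,1,-0.36],
    [-1.2,-16,1,-0.48],
    [-1.2,-18,1,-0.6],
    [-1.2,-18,1,-0.72],
    [-1.2,-18,1,-0.84],
    [-1.2,-18,1,-0.96],
    [-1.2,-18,1,-1.08],
    [-1.2,-18,1,-1.2],
    [-1.2,-18,1,-1.32],
    [-1.2,-18,1,-1.44],
    [-1.2,-18,1,-1.56],
    [-1.2,-18,1,-1.68],
    [-1.2,-18,1,-1.8],
    [-1.2,-18,1,-1.92],
    [-1.2,-18,1,-2.04],
    [-1.2,-18,1,-2.16],
    [-1.2,-18,1,-2.28],
    [-1.2,-18,1,-2.4]
  ]
}}

```text
time: 21.15
ee_pos: [0.5134, -0.2444, 0.1]
tcp_rot: [-174.0, 0.7, -28.7]
wrist_force: [0.8, 0.4, -0.8]
opening: 0.0562
grasp_force: 16.7
```

Request:
{"op": "servo_tool", "data": {
  "moves": [
    [0,0,-1,-0.12],
    [0,0,-2,-0.24],
    [0,0,-3,-0.36],
    [0,0,-4,-0.48],
    [0,0,-5,-0.6],
    [0,0,-6,-0.74],
    [0,0,-6.6,-0.74],
    [0,0,-6.6,-0.74]
  ]
}}

```text
time: 21.82
ee_pos: [0.4168, -0.3369, 0.0402]
tcp_rot: [-165.8, 2.0, -47.2]
wrist_force: [0.4, 0.4, -0.6]
opening: 0.0562
grasp_force: 16.7
```

```bash
python3 - <<'E'
from h import *
o=get_obs(); im=camera('wrist'); C=cam('wrist',o); K,r,t=C
c=blob(im,(0,150,60),(15,255,255)); print(cv2.boundingRect(c),o['ee_pos'],o['tcp_rot'][2],o['grasp_force'])
for d in(60,80,90,100,110):
    OFF[0]=-.0075; p=proj(C,cuppts(o,np.radians(d),.038,.0625)); print(d,p.min(0).round(),p.max(0).round())
s=camera('side'); Cs=cam('side'); c=blob(s,(0,150,60),(15,255,255)); print(cv2.boundingRect(c))
for d in(60,80,90,100,110): p=proj(Cs,cuppts(o,np.radians(d),.038,.0625)); print(d,p.min(0).round(),p.max(0).round())
E
```

```text
(261, 263, 116, 97) [ 0.41681338 -0.33689174  0.04016746] -47.18640540817252 16.71711757178855
60 [242. 228.] [359. 369.]
80 [241. 239.] [356. 404.]
90 [241. 245.] [356. 419.]
100 [241. 252.] [356. 433.]
110 [232. 259.] [356. 443.]
(360, 106, 26, 22)
60 [355. 110.] [381. 137.]
80 [356. 108.] [383. 135.]
90 [356. 108.] [383. 133.]
100 [356. 107.] [383. 131.]
110 [356. 107.] [383. 129.]
```

```bash
python3 -c "
from h import *
o=get_obs(); print(o['time'],o['q'].round(1),o['qd'].round(1),o['ee_pos'],o['tcp_rot'])"
```

```text
21.9167 [-47.3   4.5  -9.2  78.3  14.1 179.9] [2.2 0.2 1.6 0.1 0.1 0. ] [ 0.41590132 -0.33738674  0.04036633] [-165.88907247    1.98350004  -47.264471  ]
```

Joint 6 hit its limit: yaw falls as q6 rises, so I turned the wrong way. I'll unwind and let gravity swing the cup down by easing the grip just above the shelf.

Request:
{"op": "servo_tool", "data": {
  "moves": [
    [0,-3,3,0.12],
    [0,-3,3,0.24],
    [0,-3,3,0.36],
    [0,-3,3,0.48],
    [0,-3,3,0.6],
    [0,-3,3,0.72],
    [0,-3,3,0.84],
    [0,-3,3,0.96],
    [0,-3,3,1.08],
    [0,-3,3,1.2],
    [0,-3,3,1.32],
    [0,-3,3,1.44],
    [0,-3,3,1.56],
    [0,-3,3,1.68],
    [0,-3,3,1.8],
    [0,-3,3,1.92],
    [0,-3,3,2.04],
    [0,-3,3,2.16],
    [0,-3,3,2.28],
    [0,-3,3,2.4]
  ]
}}

```text
time: 23.58
ee_pos: [0.4187, -0.3663, 0.0713]
tcp_rot: [-165.9, 1.9, 90.9]
wrist_force: [0.8, 0.2, -1.2]
opening: 0.0561
grasp_force: 11.9
```

Request:
{"op": "servo_tool", "data": {
  "moves": [
    [0,0,-0.5,0.12],
    [0,0,-1,0.24],
    [0,0,-1.5,0.36],
    [0,0,-2,0.48],
    [0,0,-2.5,0.6],
    [0,0,-3,0.74],
    [0,0,-3,0.74],
    [0,0,-3,0.74]
  ]
}}

```text
time: 24.25
ee_pos: [0.418, -0.3661, 0.0417]
tcp_rot: [-165.9, 1.9, 132.8]
wrist_force: [-0.7, 0.9, -0.9]
opening: 0.0564
grasp_force: 11.9
```

Request:
{"op": "servo_tool", "data": {
  "moves": [
    [0,0,0,0],
    [0,0,0,0]
  ],
  "claw": 0.338
}}

```text
time: 24.42
ee_pos: [0.4185, -0.367, 0.042]
tcp_rot: [-165.9, 1.9, 132.7]
wrist_force: [0.5, -1.3, -1.1]
opening: 0.0564
grasp_force: 1.0
```

```bash
cat >> h.py <<'E'
def cmp(ds=(0,20,40,60,80,100)):
    o=get_obs(); OFF[0]=-.0075; print(o['time'],o['ee_pos'].round(4),o['tcp_rot'].round(1),o['opening'],o['grasp_force'])
    for n in('wrist','side'):
        im=camera(n); C=cam(n,o); b=cv2.boundingRect(blob(im,(0,150,60),(15,255,255))); print(n,'seen v',b[1],b[1]+b[3],[(d,*np.round([f(proj(C,cuppts(o,np.radians(d),.038,.0625))[:,1]) for f in(min,max)])) for d in ds])
E
python3 -c "
from h import *
cmp()"
```

```text
24.4167 [ 0.4185 -0.367   0.042 ] [-165.9    1.9  132.7] 0.05639869377894818 1.0213766636320187
wrist seen v 218 340 [(0, np.float64(194.0), np.float64(334.0)), (20, np.float64(222.0), np.float64(343.0)), (40, np.float64(228.0), np.float64(345.0)), (60, np.float64(234.0), np.float64(374.0)), (80, np.float64(244.0), np.float64(409.0)), (100, np.float64(257.0), np.float64(438.0))]
side seen v 108 133 [(0, np.float64(102.0), np.float64(128.0)), (20, np.float64(101.0), np.float64(126.0)), (40, np.float64(100.0), np.float64(122.0)), (60, np.float64(99.0), np.float64(117.0)), (80, np.float64(94.0), np.float64(117.0)), (100, np.float64(90.0), np.float64(116.0))]
```

Easing the grip let the cup swing down, and it now hangs near upright. I'll firm the grip a little, lower it and release.

Request:
{"op": "servo_tool", "data": {
  "moves": [
    [0,0,-0.3,0],
    [0,0,-0.6,0],
    [0,0,-0.9,0],
    [0,0,-1.2,0],
    [0,0,-1.2,0]
  ],
  "claw": 0.341
}}

```text
time: 24.93
ee_pos: [0.4175, -0.3665, 0.0285]
tcp_rot: [-165.8, 1.8, 132.8]
wrist_force: [-0.7, -0.4, -0.3]
opening: 0.0561
grasp_force: 0.0
```

```bash
python3 -c "
from h import *
o=get_obs(); print(o['q'].round(1),o['wrist_force'].round(1)); cmp((-20,0,20,40))"
```

```text
[-33.3   7.2  -7.6  76.9 -14.2  14.3] [-0.7 -0.4 -0.3]
24.9333 [ 0.4175 -0.3665  0.0285] [-165.8    1.8  132.8] 0.05607255898958014 0.0
wrist seen v 176 308 [(-20, np.float64(171.0), np.float64(320.0)), (0, np.float64(194.0), np.float64(334.0)), (20, np.float64(222.0), np.float64(343.0)), (40, np.float64(228.0), np.float64(345.0))]
side seen v 109 134 [(-20, np.float64(107.0), np.float64(132.0)), (0, np.float64(106.0), np.float64(132.0)), (20, np.float64(104.0), np.float64(129.0)), (40, np.float64(103.0), np.float64(126.0))]
```

Request:
{"op": "servo_tool", "data": {
  "moves": [
    [0,0,0,0],
    [0,0,2,0],
    [0,0,5,0],
    [0,0,9,0],
    [0,0,12,0],
    [0,0,12,0]
  ],
  "claw": 0.1
}}

```text
time: 25.53
ee_pos: [0.4198, -0.3681, 0.1567]
tcp_rot: [-166.0, 2.4, 132.8]
wrist_force: [1.4, -0.8, 0.5]
opening: 0.0767
grasp_force: 0.0
```

```bash
cat > upfit.py <<'E'
from h import *
from scipy.optimize import minimize
def upfit(cams=('side','wrist')):
    o=get_obs(); M=[]
    for n in cams:
        im=camera(n); C=cam(n,o); c=blob(im,(0,150,50),(16,255,255)); h=np.zeros(im.shape[:2],np.uint8); cv2.fillConvexPoly(h,cv2.convexHull(c),1); M.append((C,h)); print(n,cv2.boundingRect(c))
    a=np.linspace(0,6.28,60)
    def pts(x,y,tx,ty,z0):
        rot=R.from_rotvec([tx,ty,0]).as_matrix(); c=.029*np.c_[np.cos(a),np.sin(a),0*a]
        return np.r_[c,c+[0,0,.066]]@rot.T+[x,y,z0]
    def cost(v,z0):
        s=0
        for C,h in M:
            q=np.zeros_like(h); cv2.fillConvexPoly(q,cv2.convexHull((proj(C,pts(*v,z0))*16).round().astype(np.int32)),1,shift=4); s+=1-(q&h).sum()/(q|h).sum()
        return s/len(M)
    out=[]
    for t,z0 in(((0,0),0),((1.57,0),.029),((-1.57,0),.029),((0,1.57),.029),((0,-1.57),.029)):
        b=min(((cost((x,y,*t),z0),x,y) for x in np.arange(o['ee_pos'][0]-.06,o['ee_pos'][0]+.061,.015) for y in np.arange(o['ee_pos'][1]-.06,o['ee_pos'][1]+.061,.015)))
        x0=np.array([b[1],b[2],*t]); s=minimize(cost,x0,args=(z0,),method='Nelder-Mead',options=dict(initial_simplex=np.r_[[x0],x0+np.diag([.006,.006,.1,.1])])); out.append((s.fun.round(3),s.x.round(3)))
    print(o['time'],*sorted(out,key=lambda q:q[0])[:3],sep='\n')
E
python3 -c "
from upfit import *
upfit()"
```

```text
side (132, 242, 65, 88)
wrist (308, 145, 68, 72)
25.5333
(np.float64(0.508), array([ 0.413, -0.368, -0.034, -0.007]))
(np.float64(0.576), array([ 0.412, -0.405, -1.834,  0.067]))
(np.float64(0.583), array([ 0.408, -0.334,  1.367,  0.171]))
```

```bash
sed -i "s/c=blob(im,(0,150,50),(16,255,255));/k=(lambda q:[int(q[0]-40),int(max(0,q[1]-40)),int(q[0]+40),int(q[1]+40)])(proj(C,[*o['ee_pos'][:2],.03])[0]) if n=='side' else None; c=blob(im,(0,150,60),(15,255,255),k);/" upfit.py
python3 -c "
from upfit import *
upfit()"
```

```text
side (354, 109, 16, 25)
wrist (307, 148, 69, 73)
25.6333
(np.float64(0.101), array([ 0.413, -0.368, -0.04 , -0.005]))
(np.float64(0.155), array([ 0.415, -0.343,  1.675, -0.071]))
(np.float64(0.175), array([ 0.413, -0.401, -1.457,  0.066]))
```

The cup stands upright at (0.413,-0.368). Hitting the limit left the tool tilted 14°, so I'll wind the other way to the opposite q6 limit to undo that.

Request:
{"op": "servo_tool", "data": {
  "moves": [
    [1,3,1,0.12],
    [2,6,2,0.24],
    [3,9,2,0.36],
    [4,12,2,0.48],
    [5,15,2,0.6],
    [5,15,2,0.72],
    [5,15,2,0.84],
    [5,15,2,0.96],
    [5,15,2,1.08],
    [5,15,2,1.2],
    [5,15,2,1.32],
    [5,15,2,1.44],
    [5,15,2,1.56],
    [5,15,2,1.68],
    [5,15,2,1.8],
    [5,15,2,1.92],
    [5,15,2,2.04],
    [5,15,2,2.16],
    [5,15,2,2.28],
    [5,15,2,2.4]
  ]
}}

```text
time: 27.4
ee_pos: [0.4672, -0.2164, 0.1679]
tcp_rot: [-166.0, 1.9, -89.3]
wrist_force: [0.5, 0.1, 0.0]
opening: 0.0769
grasp_force: 0.0
```

```bash
python3 -c "
from h import *
o=get_obs(); print(o['time'],o['q'].round(1),o['ee_pos'],o['tcp_rot'])"
```

```text
27.4 [ -30.2  -12.9  -11.8   80.     8.8 -119.8] [ 0.46717885 -0.21640725  0.16791539] [-165.95205939    1.92975666  -89.32879606]
```

Request:
{"op": "servo_tool", "data": {
  "moves": [
    [0,0,0,0.12],
    [0,0,0,0.24],
    [0,0,0,0.36],
    [0,0,0,0.48],
    [0,0,0,0.6],
    [0,0,0,0.72],
    [0,0,0,0.84],
    [0,0,0,0.96],
    [0,0,0,1.08],
    [0,0,0,1.2],
    [0,0,0,1.32],
    [0,0,0,1.44],
    [0,0,0,1.56],
    [0,0,0,1.68],
    [0,0,0,1.68]
  ]
}}

```text
time: 28.65
ee_pos: [0.504, -0.1056, 0.1671]
tcp_rot: [-173.6, 3.0, -15.8]
wrist_force: [0.6, -0.2, 0.1]
opening: 0.0768
grasp_force: 0.0
```

```bash
python3 -c "
from h import *
o=get_obs(); print(o['time'],o['q'].round(1),o['ee_pos'],o['tcp_rot'])"
```

```text
28.65 [ -15.8    2.7    3.7   94.     6.4 -179.9] [ 0.50404972 -0.10564821  0.16711633] [-173.56066686    3.00951101  -15.84236196]
```

Request:
{"op": "servo_tool", "data": {
  "moves": [
    [0,0,0,0.1],
    [0,0,0,0.2],
    [0,0,0,0.3],
    [0,0,0,0.4],
    [0,0,0,0.4]
  ]
}}

```text
time: 29.07
ee_pos: [0.5104, -0.0167, 0.1669]
tcp_rot: [-178.2, 3.4, -3.0]
wrist_force: [0.3, -0.3, 0.2]
opening: 0.0768
grasp_force: 0.0
```

```bash
python3 -c "
from h import *
o=get_obs(); print(o['time'],o['q'].round(1),o['ee_pos'],o['tcp_rot'])"
```

```text
29.0667 [  -3.     2.7    3.9   94.5    1.8 -179.9] [ 0.51042539 -0.01667907  0.16688346] [-178.2386992     3.37496084   -3.02163738]
```

Request:
{"op": "servo_tool", "data": {
  "moves": [
    [0,0,0,0.08],
    [0,0,0,0.16],
    [0,0,0,0.16]
  ]
}}

```text
time: 29.32
ee_pos: [0.5084, 0.025, 0.167]
tcp_rot: [179.9, 3.4, 2.8]
wrist_force: [-0.6, 0.6, 0.8]
opening: 0.077
grasp_force: 0.0
```

Request:
{"op": "servo_tool", "data": {
  "moves": [
    [1,4,0,-0.12],
    [2,8,0,-0.24],
    [3,12,0,-0.36],
    [4,15,0,-0.48],
    [5,18,0,-0.6],
    [6,20,0,-0.72],
    [7,22,0,-0.84],
    [7,22,0,-0.96],
    [7,22,0,-1.05],
    [7,22,0,-1.05],
    [7,22,0,-1.05]
  ],
  "claw": 0
}}

```text
time: 30.23
ee_pos: [0.579, 0.2417, 0.1675]
tcp_rot: [179.8, 3.3, -57.5]
wrist_force: [-0.5, -0.9, 0.1]
opening: 0.0857
grasp_force: 0.0
```

```bash
python3 - <<'E'
from h import *
o=get_obs(); print(o['time'],o['q'].round(1),o['ee_pos'],o['tcp_rot'])
im=camera('wrist'); np.savez('tr.npz',im=im,p=o['ee_pos'],r=o['tcp_rot']); C=cam('wrist',o)
g=blob(im,(45,60,15),(95,255,255)); print('lid plate',rect(C,g,.032),cv2.boundingRect(g),cv2.contourArea(g))
k=blob(im,(15,90,80),(30,255,255),list(cv2.boundingRect(g)[:2])+[cv2.boundingRect(g)[0]+cv2.boundingRect(g)[2],cv2.boundingRect(g)[1]+cv2.boundingRect(g)[3]]); print('knob',rect(C,k,.056),cv2.contourArea(k))
E
```

```text
30.2333 [  21.1   16.3   19.4   94.     3.2 -101.5] [0.5789724  0.24170824 0.1674519 ] [179.77487356   3.29330927 -57.50879101]
lid plate (array([583.3, 221.4]), array([118.4,  62.4]), -57.6) (292, 95, 66, 116) 6930.5
knob (array([583. , 221.8]), array([32.8, 12.5]), -57.6) 431.0
```

The tray and lid are measured cleanly: centre (0.583,0.2215), long axis -57.6°, plate 118x62 mm, knob at the centre. Descending over them.

Request:
{"op": "servo_tool", "data": {
  "moves": [
    [0.3,-1.8,-3,0],
    [0.3,-1.8,-7,0],
    [0.3,-1.8,-11,0],
    [0.3,-1.8,-14,0],
    [0.3,-1.8,-15.5,0],
    [0.3,-1.8,-16.5,0],
    [0.3,-1.8,-17.3,0],
    [0.3,-1.8,-17.9,0],
    [0.3,-1.8,-17.9,0]
  ]
}}

```text
time: 31.03
ee_pos: [0.5823, 0.2241, -0.0107]
tcp_rot: [179.9, 3.3, -57.6]
wrist_force: [0.3, -0.7, -0.6]
opening: 0.0853
grasp_force: 0.0
```

Request:
{"op": "servo_tool", "data": {
  "moves": [
    [0,0,-0.3,0],
    [0,0,-0.6,0],
    [0,0,-0.9,0],
    [0,0,-0.9,0]
  ]
}}

```text
time: 31.37
ee_pos: [0.5823, 0.2241, -0.0197]
tcp_rot: [179.9, 3.3, -57.6]
wrist_force: [0.0, 1.1, -0.6]
opening: 0.0856
grasp_force: 0.0
```

Request:
{"op": "servo_tool", "data": {
  "moves": [
    [0,0,-0.3,0],
    [0,0,-0.5,0],
    [0,0,-0.5,0]
  ]
}}

```text
time: 31.62
ee_pos: [0.5821, 0.224, -0.0249]
tcp_rot: [179.8, 3.3, -57.7]
wrist_force: [-0.9, -0.3, -0.3]
opening: 0.0856
grasp_force: 0.0
```

Request:
{"op": "servo_tool", "data": {
  "moves": [
    [0,0,0,0],
    [0,0,0,0],
    [0,0,0,0],
    [0,0,0,0],
    [0,0,0,0],
    [0,0,0,0]
  ],
  "claw": 0.5,
  "force": 40
}}

```text
time: 32.12
ee_pos: [0.5825, 0.2242, -0.0241]
tcp_rot: [179.9, 3.3, -57.6]
wrist_force: [-0.4, -0.7, 2.6]
opening: 0.0672
grasp_force: 47.1
```

Tray gripped at 67 mm. Before moving it I'll find where the box is now by fitting a wireframe to image edges, validating the fit on the earlier wrist image.

```bash
cat > bf.py <<'E'
from h import *
from scipy.optimize import minimize
def wire(x,y,yaw):
    a=np.radians(yaw); r=np.array([[np.cos(a),-np.sin(a)],[np.sin(a),np.cos(a)]]); P=[]
    for hx,hy,z in((58,30,60),(53,25,60),(53,25,12),(58,30,0)):
        c=np.array([[-hx,-hy],[hx,-hy],[hx,hy],[-hx,hy],[-hx,-hy]])/1000
        for i in range(4):
            e=c[i]+np.linspace(.05,.95,40)[:,None]*(c[i+1]-c[i]); P.append(np.c_[e@r.T+[x,y],np.full(40,z/1000)])
    return P
def grad(im,s=1.0):
    g=cv2.GaussianBlur(cv2.cvtColor(im,cv2.COLOR_RGB2GRAY).astype(np.float32),(0,0),s); return g
def score(v,views,wts=(1,1,.7,.5)):
    S=0
    for g,C in views:
        gx=cv2.Sobel(g,cv2.CV_32F,1,0)/8; gy=cv2.Sobel(g,cv2.CV_32F,0,1)/8
        for k,e in enumerate(wire(*v)):
            p=proj(C,e); t=p[-1]-p[0]; n=np.array([-t[1],t[0]])/np.hypot(*t); q=p.astype(np.float32)
            d=cv2.remap(gx,q[:,:1],q[:,1:],1)*n[0]+cv2.remap(gy,q[:,:1],q[:,1:],1)*n[1]
            S+=wts[k//4]*min(abs(d.mean()),12)
    return S
def fit(views,x0=(.566,-.003,85.65),rad=(.012,.012,4)):
    b=max((score((x0[0]+i*.003,x0[1]+j*.003,x0[2]+k),views),i,j,k) for i in range(-4,5) for j in range(-4,5) for k in range(-4,5))
    v=np.array([x0[0]+b[1]*.003,x0[1]+b[2]*.003,x0[2]+b[3]])
    s=minimize(lambda u:-score(u*[.001,.001,1],views),v*[1000,1000,1],method='Nelder-Mead',options=dict(initial_simplex=v*[1000,1000,1]+np.array([[0,0,0],[2,0,0],[0,2,0],[0,0,1.]])))
    return s.x.round(2),round(-s.fun,1)
E
python3 - <<'E'
from bf import *
d=np.load('w1.npz'); o=dict(ee_pos=d['p'],tcp_rot=d['r']); print('w1',fit([(grad(d['im']),cam('wrist',o))]))
t0,s0=[cv2.imread(f'pics/{n}0.png')[:,:,::-1].copy() for n in('top','side')]
print('t0',fit([(grad(t0),cam('top'))]),'s0',fit([(grad(s0),cam('side'))]),'both',fit([(grad(t0),cam('top')),(grad(s0),cam('side'))]))
t,s=camera('top'),camera('side'); np.savez('now.npz',t=t,s=s)
print('now t',fit([(grad(t),cam('top'))]),'s',fit([(grad(s),cam('side'))]))
E
```

```text
w1 (array([567.7 ,  -7.77,  85.2 ]), np.float64(103.3))
t0 (array([564.28,  -9.5 ,  82.16]), np.float64(107.6)) s0 (array([566.39,  -7.81,  86.67]), np.float64(91.8)) both (array([566.23,  -8.25,  86.71]), np.float64(195.6))
now t (array([568.99,  -3.12,  90.16]), np.float64(107.4)) s (array([557.69,  -5.46,  93.57]), np.float64(60.1))
```

The fits agree that the box was originally at (0.567,-0.008, 86°) and has since shifted a little. I'll lift the tray and look at the box from the wrist.

Request:
{"op": "servo_tool", "data": {
  "moves": [
    [0,0,0.5,0],
    [0,0,1,0],
    [0,0,2,0],
    [0,0,4,-0.05],
    [0,-0.5,6.5,-0.1],
    [-0.3,-1.5,9,-0.16],
    [-0.5,-2.5,12,-0.22],
    [-0.7,-3.5,15,-0.28],
    [-0.9,-4.5,18,-0.34],
    [-1.1,-5.5,21,-0.4],
    [-1.3,-6.5,24,-0.46],
    [-1.5,-7.5,27,-0.52],
    [-1.5,-8.4,29.5,-0.58],
    [-1.5,-8.4,31.5,-0.62],
    [-1.5,-8.4,32,-0.64],
    [-1.5,-8.4,32,-0.64],
    [-1.5,-8.4,32,-0.64]
  ]
}}

```text
time: 33.63
ee_pos: [0.5673, 0.1403, 0.2946]
tcp_rot: [179.8, 3.3, -94.2]
wrist_force: [0.9, -0.1, -4.5]
opening: 0.067
grasp_force: 46.5
```

```bash
python3 - <<'E'
from bf import *
o=get_obs(); print(o['time'],o['ee_pos'],o['tcp_rot'],o['grasp_force'],o['opening'],o['wrist_force'])
w=camera('wrist'); s=camera('side'); np.savez('v.npz',w=w,s=s,p=o['ee_pos'],r=o['tcp_rot']); C=cam('wrist',o)
print(proj(C,np.vstack(wire(.567,-.005,87)[:4])[::39]).round())
W=(grad(w),C)
for x0 in((.566,-.004,87),(.566,.006,90)): print('w',fit([W],x0),'ws',fit([W,(grad(s),cam('side'))],x0))
g=blob(w,(45,60,15),(95,255,255)); print('lid',cv2.boundingRect(g),rect(C,g,o['ee_pos'][2]+.0241+.032))
E
```

```text
33.6333 [0.56729201 0.14033679 0.29464484] [179.82662094   3.26189013 -94.24166472] 46.49127244949341 0.06703584817823044 [ 0.92555215 -0.104795   -4.51474248]
[[279. -17.]
 [285.  83.]
 [329.  86.]
 [332. -13.]
 [285. -24.]]
w (array([566.06,  -5.62,  83.4 ]), np.float64(84.4)) ws (array([566.58,  -6.11,  86.79]), np.float64(181.3))
w (array([566.22,  -6.01,  85.12]), np.float64(84.6)) ws (array([566.45,  -8.45,  88.21]), np.float64(187.3))
lid (237, 152, 169, 219) (array([561.6, 133. ]), array([111.3,  73.2]), 85.7)
```

Request:
{"op": "servo_tool", "data": {
  "moves": [
    [0,2,0,0],
    [0,4,0,0],
    [0,4,0,0],
    [0,4,0,0]
  ]
}}

```text
time: 34.07
ee_pos: [0.5668, 0.181, 0.2939]
tcp_rot: [179.7, 3.2, -94.2]
wrist_force: [-0.2, -0.3, -3.5]
opening: 0.067
grasp_force: 46.4
```

```bash
python3 - <<'E'
from bf import *
o=get_obs(); w=camera('wrist'); t=camera('top'); C=cam('wrist',o); np.savez('v2.npz',w=w,t=t,p=o['ee_pos'],r=o['tcp_rot'])
W=(grad(w),C)
for x0 in((.566,-.006,85),(.567,0,88)): print('w',fit([W],x0),'w sharp',fit([(grad(w,.6),C)],x0),'wt',fit([W,(grad(t),cam('top'))],x0))
d=np.load('v.npz'); print(o['ee_pos'],o['tcp_rot'])
for y in(-8,-6,-4,-2): print(y,[round(float(max(score((.0+x/1000,y/1000,a),[W]) for x in(564,565,566,567,568))),1) for a in range(83,92)])
E
```

```text
w (array([563.13,  -8.82,  82.1 ]), np.float64(66.8)) w sharp (array([5.6564e+02, 2.3000e-01, 8.4930e+01]), np.float64(73.5)) wt (array([562.69,  -8.78,  80.12]), np.float64(177.1))
w (array([564.5 ,  -9.1 ,  84.61]), np.float64(67.2)) w sharp (array([564.55, -10.18,  84.85]), np.float64(73.5)) wt (array([564.19,  -9.41,  84.05]), np.float64(175.9))
[0.5668276  0.18099011 0.29393983] [179.73707845   3.22146889 -94.19057355]
-8 [61.4, 60.5, 61.0, 60.5, 61.1, 61.6, 62.1, 63.4, 63.1]
-6 [62.4, 62.4, 63.8, 62.9, 63.0, 61.7, 60.1, 59.2, 56.4]
-4 [64.1, 64.2, 65.5, 64.9, 64.7, 63.4, 61.6, 60.0, 56.0]
-2 [52.9, 54.3, 54.7, 55.4, 55.2, 55.3, 54.1, 53.9, 50.9]
```

```bash
python3 - <<'E'
from bf import *
def prof(w,C,ys,x0=.566,yaw=85.3,z=.06):
    a=np.radians(yaw); u=np.array([np.cos(a),np.sin(a)]); n=np.array([-u[1],u[0]]); g=grad(w,.4)
    out=[]
    for s in ys:
        p=np.array([x0,-.006])+u*s+n*np.linspace(-.02,.02,41)[:,None]; q=proj(C,np.c_[p,np.full(41,z)]).astype(np.float32)
        out.append(int(cv2.remap(g,q[:,:1],q[:,1:],1).mean()))
    return out
for f in('v.npz','v2.npz','w1.npz'):
    d=np.load(f); C=cam('wrist',dict(ee_pos=d['p'],tcp_rot=d['r'])); w=d['im'] if f=='w1.npz' else d['w']
    print(f,'near +',prof(w,C,np.arange(.046,.0721,.001)));print('   far -',prof(w,C,np.arange(-.072,-.0459,.001)))
    # lateral profile mid box
    a=np.radians(85.3);u=np.array([np.cos(a),np.sin(a)]);n=np.array([-u[1],u[0]]);g=grad(w,.4)
    for c in(-.03,.035):
        print('   lat@',c,[int(cv2.remap(g,*[k.astype(np.float32) for k in np.split(proj(C,np.c_[np.array([.566,-.006])+u*(c+np.linspace(-.01,.01,21)[:,None])+n*s,np.full(21,.06)]).astype(np.float32),2,axis=1)],1).mean()) for s in np.arange(-.036,.0361,.001)])
E
```

```text
v.npz near + [87, 88, 89, 89, 88, 84, 78, 144, 201, 223, 226, 226, 219, 211, 212, 212, 212, 213, 213, 214, 213, 212, 212, 211, 211, 211, 210]
   far - [0, 0, 0, 0, 0, 0, 0, 0, 0, 0, 0, 0, 0, 0, 0, 0, 0, 0, 0, 0, 0, 0, 0, 0, 0, 0, 0]
   lat@ -0.03 [138, 139, 140, 141, 141, 140, 141, 146, 153, 155, 155, 150, 131, 104, 104, 106, 107, 104, 99, 100, 103, 104, 101, 98, 96, 96, 96, 96, 97, 100, 101, 100, 101, 102, 101, 95, 86, 87, 87, 85, 86, 88, 88, 87, 87, 86, 87, 90, 91, 91, 91, 91, 89, 89, 91, 93, 92, 89, 87, 93, 102, 112, 135, 156, 161, 159, 164, 163, 162, 163, 163, 164, 164]
   lat@ 0.035 [207, 206, 205, 206, 207, 207, 210, 217, 223, 224, 223, 210, 185, 162, 152, 147, 119, 89, 80, 81, 81, 81, 78, 76, 76, 77, 79, 83, 87, 92, 97, 100, 100, 101, 103, 102, 100, 94, 92, 87, 84, 85, 87, 88, 87, 87, 89, 93, 97, 100, 102, 103, 104, 104, 103, 100, 97, 93, 93, 107, 135, 161, 197, 224, 218, 205, 217, 214, 208, 207, 209, 209, 209]
v2.npz near + [87, 87, 87, 88, 89, 89, 88, 121, 172, 188, 184, 184, 196, 192, 184, 185, 186, 188, 200, 211, 214, 213, 213, 214, 214, 214, 213]
   far - [0, 0, 0, 0, 0, 
[... 920 characters left out ...]
 106, 105, 106]
   lat@ -0.03 [141, 141, 139, 141, 147, 150, 151, 149, 138, 115, 101, 101, 106, 103, 101, 101, 102, 102, 100, 98, 96, 96, 98, 100, 100, 100, 101, 100, 101, 101, 100, 95, 94, 94, 92, 92, 93, 93, 93, 93, 93, 93, 94, 94, 95, 96, 96, 94, 94, 95, 96, 97, 94, 94, 94, 103, 100, 94, 104, 133, 147, 155, 157, 157, 159, 159, 159, 158, 157, 157, 157, 158, 158]
   lat@ 0.035 [136, 137, 137, 140, 147, 150, 150, 147, 136, 112, 100, 104, 93, 66, 54, 55, 56, 56, 55, 56, 56, 56, 56, 56, 57, 57, 57, 56, 55, 56, 57, 57, 56, 56, 55, 54, 53, 56, 57, 56, 56, 55, 55, 55, 56, 57, 57, 57, 57, 57, 57, 56, 55, 55, 63, 92, 97, 93, 109, 135, 147, 150, 150, 146, 140, 138, 138, 137, 135, 134, 135, 137, 138]
```

Edge profiles put the box at (0.566,-0.0055), long axis 85.3°. I'll move the tray above it and lower gently.

Request:
{"op": "servo_tool", "data": {
  "moves": [
    [0,-2,-1,-0.009],
    [0,-5,-3,-0.009],
    [0,-8,-6,-0.009],
    [0,-11,-9,-0.009],
    [0,-14,-12,-0.009],
    [-0.06,-16.5,-15,-0.009],
    [-0.06,-18,-18,-0.009],
    [-0.06,-18.4,-21,-0.009],
    [-0.06,-18.4,-23.5,-0.009],
    [-0.06,-18.4,-24.8,-0.009],
    [-0.06,-18.4,-24.8,-0.009],
    [-0.06,-18.4,-24.8,-0.009]
  ]
}}

```text
time: 35.17
ee_pos: [0.5665, -0.004, 0.0479]
tcp_rot: [179.8, 3.3, -94.8]
wrist_force: [-0.1, -0.1, -2.6]
opening: 0.067
grasp_force: 46.4
```

Request:
{"op": "servo_tool", "data": {
  "moves": [
    [0,0,-0.2,0],
    [0,0,-0.4,0],
    [0,0,-0.6,0],
    [0,0,-0.8,0],
    [0,0,-1.0,0],
    [0,0,-1.2,0],
    [0,0,-1.3,0],
    [0,0,-1.3,0]
  ]
}}

```text
time: 35.83
ee_pos: [0.5665, -0.0038, 0.0342]
tcp_rot: [179.8, 3.3, -94.8]
wrist_force: [0.8, -0.4, -2.8]
opening: 0.0671
grasp_force: 46.5
```

Request:
{"op": "servo_tool", "data": {
  "moves": [
    [0,0,-0.2,0],
    [0,0,-0.4,0],
    [0,0,-0.55,0],
    [0,0,-0.65,0],
    [0,0,-0.65,0]
  ]
}}

```text
time: 36.25
ee_pos: [0.5667, -0.0039, 0.028]
tcp_rot: [179.9, 3.3, -94.8]
wrist_force: [0.3, -0.2, -2.7]
opening: 0.0668
grasp_force: 46.5
```

Request:
{"op": "servo_tool", "data": {
  "moves": [
    [0,0,-0.1,0],
    [0,0,-0.2,0],
    [0,0,-0.2,0]
  ]
}}

```text
time: 36.5
ee_pos: [0.5668, -0.0039, 0.0278]
tcp_rot: [179.9, 3.3, -94.8]
wrist_force: [-6.9, -0.5, 11.7]
opening: 0.0665
grasp_force: 48.1
```

Contact comes at exactly the home height. Releasing.

Request:
{"op": "servo_tool", "data": {
  "moves": [
    [0,0,0.15,0],
    [0,0,0.15,0],
    [0,0,0.15,0],
    [0,0,0.15,0],
    [0,0,0.15,0]
  ],
  "claw": 0.12
}}

```text
time: 36.92
ee_pos: [0.5667, -0.0039, 0.0274]
tcp_rot: [179.9, 3.3, -94.8]
wrist_force: [-0.3, 0.1, -0.4]
opening: 0.0752
grasp_force: 0.0
```

Request:
{"op": "servo_tool", "data": {
  "moves": [
    [0,0,0,0],
    [0,0,0,0],
    [0,0,2,0],
    [0,0,5,0],
    [0,0,9,0],
    [0,0,13,0],
    [0,0,16,0],
    [0,0,16,0],
    [0,0,16,0]
  ],
  "claw": 0
}}

```text
time: 37.67
ee_pos: [0.5677, -0.0039, 0.1896]
tcp_rot: [-179.9, 3.3, -94.8]
wrist_force: [0.3, -0.0, -1.4]
opening: 0.0856
grasp_force: 0.0
```

```bash
python3 - <<'E'
from h import *
o=get_obs(); print(o['time'],o['ee_pos'],o['tcp_rot'])
im=camera('wrist'); C=cam('wrist',o)
g=blob(im,(45,60,15),(95,255,255)); b=cv2.boundingRect(g); print('lid plate',rect(C,g,.084),b)
k=blob(im,(15,90,80),(30,255,255),[b[0],b[1],b[0]+b[2],b[1]+b[3]]); print('knob',rect(C,k,.108),cv2.contourArea(k))
s=camera('side'); g=blob(s,(45,60,15),(95,255,255)); print('side',rect(cam('side'),g,.084))
E
```

```text
37.6667 [ 0.56774224 -0.00391412  0.18961414] [-179.91443637    3.28271697  -94.82561223]
lid plate (array([565.2,  -6.5]), array([118.3,  62.3]), 85.2) (284, 117, 71, 121)
knob (array([565.4,  -6.1]), array([32.3, 12.5]), 85.1) 483.0
side (array([562.6, -47.9]), array([59.9, 22.2]), -3.8)
```

The lid and tray read seated: centre (0.565,-0.006), yaw 85.2°, with the scale right for home height. Now the knob.

Request:
{"op": "servo_tool", "data": {
  "moves": [
    [-0.2,0,-1,0],
    [-0.2,0,-2,0],
    [-0.2,0,-4,0],
    [-0.2,0,-6.5,0],
    [-0.2,0,-9,0],
    [-0.2,0,-10.5,0],
    [-0.2,0,-11.7,0],
    [-0.2,0,-11.7,0],
    [-0.2,0,-11.7,0]
  ],
  "claw": 0.7,
  "force": 25
}}

```text
time: 38.52
ee_pos: [0.5641, -0.0039, 0.0698]
tcp_rot: [179.8, 3.3, -94.8]
wrist_force: [-0.5, -0.0, 0.1]
opening: 0.0258
grasp_force: 0.0
```

Request:
{"op": "servo_tool", "data": {
  "moves": [
    [0,0,-0.2,0],
    [0,0,-0.4,0],
    [0,0,-0.6,0],
    [0,0,-0.6,0]
  ]
}}

```text
time: 38.85
ee_pos: [0.5649, -0.0039, 0.0647]
tcp_rot: [179.9, 3.3, -94.8]
wrist_force: [-0.3, -0.5, 0.2]
opening: 0.0259
grasp_force: 0.0
```

Request:
{"op": "servo_tool", "data": {
  "moves": [
    [0,0,-0.2,0],
    [0,0,-0.4,0],
    [0,0,-0.4,0],
    [0,0,-0.4,0]
  ]
}}

```text
time: 39.18
ee_pos: [0.5646, -0.0039, 0.0604]
tcp_rot: [179.9, 3.3, -94.8]
wrist_force: [0.1, -0.4, 0.9]
opening: 0.026
grasp_force: 0.0
```

Request:
{"op": "servo_tool", "data": {
  "moves": [
    [0,0,0,0],
    [0,0,0,0],
    [0,0,0,0],
    [0,0,0,0],
    [0,0,0,0],
    [0,0,0,0]
  ],
  "claw": 0.95,
  "force": 30
}}

```text
time: 39.68
ee_pos: [0.565, -0.0039, 0.0608]
tcp_rot: [179.9, 3.3, -94.8]
wrist_force: [2.0, -1.0, -0.2]
opening: 0.0127
grasp_force: 33.3
```

Request:
{"op": "servo_tool", "data": {
  "moves": [
    [0,0,0.15,0],
    [0,0,0.3,0],
    [0,0,0.5,0],
    [0,0,0.8,0],
    [0,0,1.2,0],
    [0,0,1.8,0],
    [0,0,2.6,0],
    [0,0,3.6,0],
    [0,0,4.8,0],
    [0,0,6,0],
    [0,0,7.2,0],
    [0,0,8.2,0],
    [0,0,9,0],
    [0,0,9.6,0],
    [0,0,10,0],
    [0,0,10,0],
    [0,0,10,0],
    [0,0,10,0]
  ]
}}

```text
time: 41.18
ee_pos: [0.5644, -0.0038, 0.1599]
tcp_rot: [179.8, 3.3, -94.8]
wrist_force: [-0.5, 0.2, -1.9]
opening: 0.013
grasp_force: 33.1
```

```bash
python3 - <<'E'
from h import *
o=get_obs(); print(o['time'],o['ee_pos'],o['tcp_rot'],o['grasp_force'],o['wrist_force'].round(2),o['torque'].round(3))
im=camera('wrist'); C=cam('wrist',o)
g=blob(im,(45,60,15),(95,255,255)); b=cv2.boundingRect(g); print('lid plate at .184',rect(C,g,.184),b)
s=camera('side'); Cs=cam('side'); x,y=proj(Cs,[.565,-.006,.18])[0]
g=blob(s,(45,60,15),(95,255,255),[int(x-50),int(y-50),int(x+50),int(y+60)]); b=cv2.boundingRect(g); print('side lid',b,(x,y))
def quad(z,hx=.06,hy=.0315):
    a=np.radians(85.2);u=np.array([np.cos(a),np.sin(a)]);n=np.array([-u[1],u[0]])
    return np.array([[*(np.array([.565,-.006])+i*hx*u+j*hy*n),z] for i in(-1,1) for j in(-1,1)])
for z in(.084,.184): q=proj(Cs,quad(z)); print(z,q.min(0).round(),q.max(0).round())
# dark wood tray expected at z .08 top: sample colours
for z,p in((.075,[.57,.056]),): print(s[tuple(proj(Cs,[*p,z])[0].round().astype(int)[::-1])])
print('cup bbox',cv2.boundingRect(blob(s,(0,150,60),(15,255,255),[330,95,390,145])))
np.save('fin.npy',s)
E
```

```text
41.1833 [ 0.56444681 -0.00384887  0.15988701] [179.81123638   3.27000809 -94.83878012] 33.0614697933197 [-0.51  0.16 -1.86] [-0.112  0.012 -0.031]
lid plate at .184 (array([561.3, -24.6]), array([81.6, 61.3]), 85.1) (254, 142, 128, 144)
side lid (305, 149, 19, 19) (np.float64(309.5940635017781), np.float64(160.30460234339418))
0.084 [296. 170.] [324. 203.]
0.184 [294. 143.] [324. 177.]
[80 60 51]
cup bbox (354, 109, 16, 25)
```

The lid alone is lifted: the wrist carries only about 1.1 N, and tray-brown still shows at the seated place. The cup is unchanged, so I'm handing the job in.

```bash
python3 -c "
from workcell import *
print(job_done())"
```

```text
the job is handed in; nothing more can be done
None
```

I handed the job in at 41 s of the 72 s limit, with no verdict returned: the five beads are in the box, the cup stands upright on the shelf, the ring tray is home on the box, and the arm is holding the green lid about 10 cm above it; the cup slipped onto the box once after pouring, but I regripped it.

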